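Snap the back cover onto the handheld with the press bar

ROBOT

A 6-joint arm with a two-finger parallel gripper is mounted at the origin on the work surface. World frame = base frame: x ahead of the robot, y to its left, z up, the work surface at z = 0. Lengths are in m, angles in rad, forces in N, time in s.
With the tool pointing down it reaches from about 0.375 to 0.975 m from the base axis. Payload 3.8 kg.
Tool frame: the origin (TCP) lies midway between the tips of the shut fingers; the grasp point (between the pads) lies 19 mm behind it; y points along the fingers, x is the direction in which the jaws open and shut, and the axes are right-handed (so a half turn about y gives the same grasp; the last joint's range is limited). The gripper opens to 85 mm and grips with 20 to 120 N. Pads are 22 mm wide; open, the fingers measure 114 mm over their backs; the gripper's body (76 mm by 85 mm) begins 54 mm behind the grasp point. The pads swing forward as they close: fully open they stand 13 mm farther back than shut.
Start: joints at [-1.347, 0.264, 1.604, -0, 1.274, -0.037], TCP at [0.174, -0.652, 0.231] pointing down, gripper open.
Joint ranges: [-2.63, 2.63], [-0.94, 2.18], [0.31, 2.57], [-1.31, 4.45], [0, 2.66], [-2.55, 2.55]. Speed limits (rad/s): [2.57, 2.57, 3.14, 3.14, 3.14, 3.14].

INTERFACE

Orientations are given as a rotation vector (axis times angle).
In Python, from rig import manip, vision, nets gives the robot as it stands. The module is installed in compiled form; this text tells all that it offers.
- The arm moves only by the tool servo_tool, never from a script. Its argument "series" is a list of rows, each a list of 3 entries, a list of its own where there are three numbers: the turn, a rotation vector about the tool's x, y, z in rad, then the shift along the tool's x, y, z in mm, then the gripper's target within -1 to 1 (shut at 1, half-way at 0, fully open at -1). In form: [[[ax, ay, az], [dx, dy, dz], fingers], ...]. A call has 1 to 12 rows; each row is the pose to reach, as a shift and turn from the pose commanded when the call began, along the tool's axes at that moment; what a row does not reach only later rows make up. A row lasts 1/12 s, in which the tool goes at most 41.7 mm and 7.16 degrees, less where a joint would pass 70% of its speed; a pose out of reach is approached as far as the arm can. A call with a gripper value outside its range is refused whole. The fingers move at their own pace and stop on an object; "newtons" is the grip in N (left out, the last holds). Time passes only in rows, so rows that repeat a pose let the fingers close. It gives the time, the measured TCP pose, the force and the opening at its end, in the units of the state.
- manip.observe(): the state, without advancing time (a new reading comes with each control period).
- vision.capture(name): name is "scene" or "top" or "wrist"; returns a dict with "pixels" (420x560x3 uint8, red, green, blue), "K" (3x3 intrinsics, pixels), "rvec" (rotation vector, rad) and "tvec" (3), from world to camera coordinates, as OpenCV has them. Camera axes: x right, y down, z forward; pixel columns grow to the right and rows downward; lengths in m; the calibration is good to about 2 mm. The wrist camera is an equidistant fisheye: a pixel r from the principal point sees the ray r / f radians off the axis. A picture is of the moment at which its call begins. There is no depth.
- manip.job_done(): hands the job in, once; it reports no verdict.
Trained networks look in a picture, given as the dict that the camera call returned (one of the last four; its "shot" number tells which), for a name from the list of things; names that differ only in an ending like _2 or _b are one class to them, and where a whole thing is asked for, a point or a joint stands for the part that bears it (a point fixed in the world has none). Each returns a list of dicts, best first, with "p" (0 to 1); they miss things now and then, are a little off and sometimes report something else, mostly with a low value. They report only what shows in the picture. A call takes as long as a camera call.
- nets.spot_in(picture, target): "rect" ([centre column, centre row, width, height] in pixels, round what is visible of it).
- nets.regions_of(picture, target): "mask" (420x560 bool, what is visible of it) and "rect" ([centre column, centre row, width, height] in pixels, round what is visible of it).
- nets.spot_point(picture, target): "location" ([row, column] in pixels: a listed point, or the origin of a listed thing).
The state is a dict: "t": time; "joints": joint angles; "dq": joint speeds; "joint_torque": joint torques, N m; "tcp_pos": TCP position; "tcp_rot": TCP orientation; "contact_force": force on the tool from outside, world axes, zero at the start; "ft_torque": the same for the moment, N m; "opening": finger opening in m.
Only numpy, scipy, OpenCV 4.12 (cv2) and the standard library are available. Lean on these libraries where they do the work, as an engineer would, in place of code of your own. Each camera call takes 0.05 s, during which the arm holds its last target.

TASK

Close up the repaired handheld in the clamp holder. Draw the metal press bar out of its pigeonhole by the end that sticks out, lay it down on the mat and let go; set the teal back cover, squared up, over the open handheld so that it rests on the spring catches. Then take the bar again, by the black grip on its middle, and press its white shoe down lengthwise along the middle of the cover until all four catches snap and the cover is fully home, using the bar and not your fingers; finally lay the bar flat on the mat, clear of the holder, and leave the other things where they are.

Things in the scene. Friction and masses are not known exactly. Their poses are not given: they have to be found in the camera images.
- holder: Aluminium clamp holder fixed on the mat, base plate 215 x 96 x 12 mm, with a rugged handheld clamped by its ends, face down, its back open (blue board, silver battery). Origin: centre of the plate's underside; x along the handheld, z up. Above the origin: jaws and screw end at 31 mm, the dark 150 x 66 mm lower shell at 32 mm, the grey core that takes the cover at 47 mm.
- seat (a point): Where cover's origin lies when the cover is fully home: 33 mm above holder's origin, same axes. Resting on the catches before the press, the cover's origin is about 9 mm above this point.
- cover: Teal snap-fit back cover: a cap 150 x 66 mm outside, 18 mm high (flat 4 mm top, 3 mm walls, open below, four windows in the long walls), 80 g. It starts loose on the mat, right way up. Origin: centre of the rim plane at its underside; x along it, y across, z up. It fits either way round and can be held across its 66 mm width.
- press_bar: Press bar, 200 x 32 x 22 mm: aluminium on a white nylon shoe (its flat underside), with a black grip 40 (along) x 24 (across) x 38 mm high on the middle of its back; 60 mm high in all, 0.36 kg. Origin: centre of its underside; x along it, z up. It starts shoe down in one bay of the organiser, its -x end sticking out 76 to 80 mm, the grip under the roof.
- bar_grip (a point): Middle of the black grip of the press bar, 46 mm above the bar's underside, 24 mm above its back.
- bar_end (a point): Place to hold the protruding end of the press bar: on its centre line, 72 mm from the bar's middle towards -x (28 mm from the end), 14 mm above its underside.
- organiser: Grey pigeonhole unit fixed on the table, 150 deep (x) x 230 wide (y) x 96 mm high, two bays side by side, open to its own -x side, each 100 mm wide and 80 mm high, floor 8 mm above the table. Origin: centre of its underside. The press bar lies in either bay, the sanding block in the other.
- mat: Black work mat, 300 (x) x 900 (y) mm, 3 mm thick, fixed. Origin: centre of its underside, on the table.
- sanding_block: Wooden block with a red underside, 200 x 34 x 20 mm, sticking out of the other bay like the press bar. Origin: centre of its underside. Not needed; leave it.
- parts_dish: Round black screw dish, 80 mm across, 18 mm high, on the mat. Origin: centre of its underside. Leave it.
- old_cover: Dark red old cover, 100 x 55 x 9 mm, lying on the mat. Origin: centre of its underside. Leave it.
- multimeter: Grey multimeter, 170 x 80 x 47 mm, on the table beyond the mat. Leave it.
- screwdriver: Green-handled screwdriver, 170 mm long, on the table beyond the mat. Leave it.
- cleaner: White bottle with a blue cap, 60 mm across, 120 mm high. Leave it.
- tub: Clear open tub, 120 x 100 x 50 mm. Leave it.
- core_top (a point): Centre of the top face of the handheld's core, 47 mm above holder's origin. The core measures 141 x 57.6 mm (its top 3 mm are 1 mm narrower all round). Fully home, the cover's inside rests on this face. The cover fits over the core with 1.2 mm play on each long side and 1.5 mm at each end.
- catch_mid (a point): Middle of the four orange spring catches, 40 mm above holder's origin. They stick out of the core's long sides, 45 mm either side of the middle, as ramps 32 degrees from vertical. The loose cover's rim rests on them; 10 to 18 N straight down on its middle drives it past, it drops to its stop and the catches spring out into the cover's windows and hold it.

How it is judged:
By the outcome, as a careful person would: the job done as asked, in the order asked, and still so for the second after the job is handed in, with the robot touching nothing.
It also fails if it takes over 72 s, if anything falls off the work surface, if the arm or the gripper's body presses on something with over 40 N, if the wrist force passes 120 N, or if a joint passes its speed limit or range.

## Working session

There is one attempt and no reset: what is moved stays moved. The work goes in short steps, Python scripts to look and compute and a tool call to move; the robot and the scene stay as the last step left them, time stands still between calls to the robot, and variables do not carry over. Pictures are saved under pics/ and viewed, and the job is handed in when it is done.

Besides the shell and the picture viewer there is one more tool, called after "Request:" as name(argument=value, ...), one argument or row to a line, values as JSON. servo_tool: Moves the arm, as the interface text tells. Its arguments: {"type":"object","properties":{"series":{"type":"array","items":{"type":"array"}},"newtons":{"type":"number"}},"required":["series"]}

```bash
mkdir -p pics; ls; python3 - <<'E'
from rig import manip, vision, nets
import cv2,numpy as np
print(manip.observe())
for n in ["scene","top","wrist"]:
    c=vision.capture(n); cv2.imwrite(f"pics/{n}0.png",c["pixels"][:,:,::-1]); print(n,c["K"].tolist(),c["rvec"],c["tvec"])
E
```

```text
pics
{'t': 0.0, 'joints': array([-1.34692731e+00,  2.64759426e-01,  1.60538619e+00,  1.40164041e-05,
        1.27371831e+00, -3.69124089e-02]), 'dq': array([-0.00111447, -0.00142572, -0.00172584, -0.00022243, -0.00064899,
       -0.000993  ]), 'joint_torque': array([-3.74947658e-04, -5.15110159e+01, -3.67311895e+01,  3.71008048e-05,
        1.30373440e-02, -9.51268078e-06]), 'tcp_pos': array([ 0.1738685 , -0.6514534 ,  0.22995124]), 'tcp_rot': array([-1.31983984,  1.01620407, -1.01330492]), 'contact_force': array([ 0.42722408,  0.15499634, -0.34572079]), 'ft_torque': array([-0.03253495,  0.01409647,  0.0286207 ]), 'opening': 0.0854349991467843}
scene [[464.3483004189175, 0.0, 274.5390501865349], [0.0, 464.3483004189175, 210.0381382898737], [0.0, 0.0, 1.0]] [ 2.17624633  0.79146517 -0.34431018] [-0.47867994 -0.18785124  1.58099835]
top [[395.68333539255985, 0.0, 284.8271132339315], [0.0, 395.68333539255985, 214.62453742041052], [0.0, 0.0, 1.0]] [ 2.11486916 -2.12802065  0.21479269] [0.06843152 0.56189817 1.22937853]
wrist [[325.19226210127806, 0.0, 280.6171889826943], [0.0, 325.19226210127806, 205.88594546442337], [0.0, 0.0, 1.0]] [-2.30242831  1.76814821  0.25756881] [-0.67245994 -0.03640417  0.37732634]
```

View pics/scene0.png

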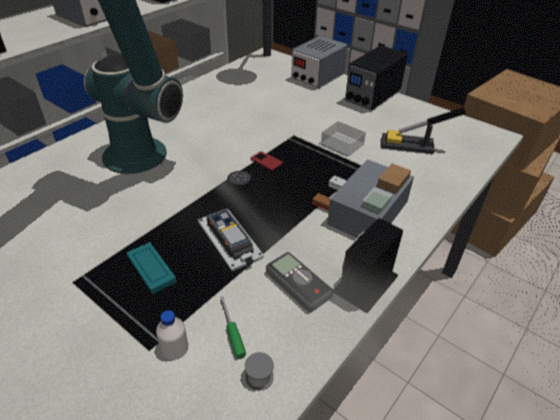

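View pics/top0.png

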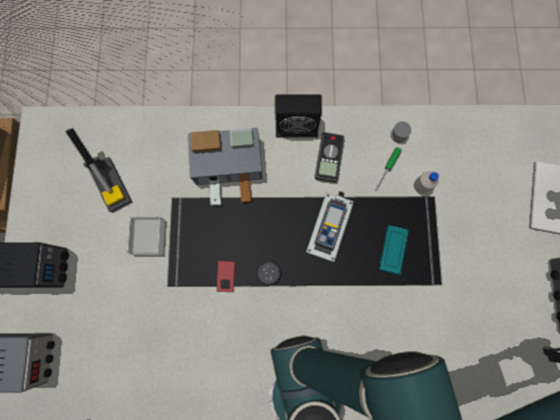

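View pics/wrist0.png

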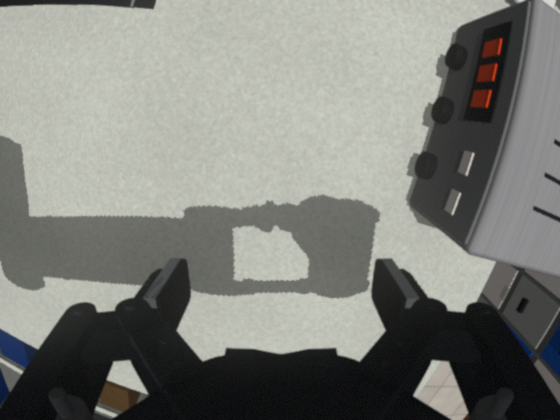

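```bash
cat > h.py <<'E'
from rig import manip, vision, nets
import cv2,numpy as np
from scipy.spatial.transform import Rotation as R
from scipy.optimize import minimize, least_squares
def w2c(c,P):
    return R.from_rotvec(np.ravel(c["rvec"])).apply(np.atleast_2d(P))+np.ravel(c["tvec"])
def proj(c,P,fish):
    p=w2c(c,P);K=c["K"]
    if fish:
        r=np.hypot(p[:,0],p[:,1])+1e-12; th=np.arctan2(r,p[:,2])
        u=p[:,:2]/r[:,None]*th[:,None]
    else: u=p[:,:2]/p[:,2:]
    return np.c_[u[:,0]*K[0][0]+K[0][2],u[:,1]*K[1][1]+K[1][2]]
def ray(c,uv,z,fish):
    uv=np.atleast_2d(uv).astype(float);K=c["K"]
    m=np.c_[(uv[:,0]-K[0][2])/K[0][0],(uv[:,1]-K[1][2])/K[1][1]]
    if fish:
        th=np.hypot(m[:,0],m[:,1])+1e-12
        d=np.c_[m*(np.sin(th)/th)[:,None],np.cos(th)]
    else: d=np.c_[m,np.ones(len(m))]
    r=R.from_rotvec(np.ravel(c["rvec"]));o=r.inv().apply(-np.ravel(c["tvec"]));d=r.inv().apply(d)
    return o+d*((z-o[2])/d[:,2])[:,None]
def cap(n,name=None):
    c=vision.capture(n)
    if name: cv2.imwrite(f"pics/{name}.png",c["pixels"][:,:,::-1])
    return c
def box(lx,ly,z0,z1,x0=None):
    xs=(-lx/2,lx/2) if x0 is None else x0
    g=lambda z:[[a,b,z] for a in np.linspace(*xs,9) for b in(-ly/2,ly/2)]
    return np.array(g(z0)+g(z1))
def place(P,x,y,yaw,z=0):
    return R.from_euler('z',yaw).apply(P)+[x,y,z]
def fitmask(c,mask,P,x0,fish,z=0,S=4):
    h,w=mask.shape
    M=cv2.GaussianBlur(cv2.resize(mask.astype(np.float32),(w,h),interpolation=cv2.INTER_LINEAR),(0,0),1)
    def cost(v):
        uv=proj(c,place(P,v[0],v[1],v[2],z),fish)
        hull=cv2.convexHull(uv.astype(np.float32))
        m=np.zeros((h,w),np.uint8);cv2.fillConvexPoly(m,np.round(hull*16).astype(np.int32),255,cv2.LINE_AA,4)
        return float(np.abs(cv2.GaussianBlur(m.astype(np.float32)/255,(0,0),1)-M).sum())/M.sum()
    x0=np.array(x0,float);best=None
    s=np.vstack([x0]+[x0+d for d in np.diag([.01,.01,.1])])
    r=minimize(cost,x0,method='Nelder-Mead',options=dict(initial_simplex=s,xatol=1e-5,fatol=1e-6,maxiter=400))
    s=np.vstack([r.x]+[r.x+d for d in np.diag([-.004,.004,-.04])])
    r=minimize(cost,r.x,method='Nelder-Mead',options=dict(initial_simplex=s,xatol=1e-5,fatol=1e-6,maxiter=400))
    return r.x,r.fun
def seed(c,mask,z,fish):
    cn=max(cv2.findContours(mask.astype(np.uint8),0,2)[0],key=cv2.contourArea)[:,0,:]
    p=ray(c,cn,z,fish)[:,:2]
    (cx,cy),(a,b),ang=cv2.minAreaRect((p*1000).astype(np.float32))
    yaw=np.deg2rad(ang+(90 if b>a else 0)); yaw=(yaw+np.pi/2)%np.pi-np.pi/2
    return [cx/1000,cy/1000,yaw],(a,b)
E
python3 - <<'E'
from h import *
c=cap("top"); s=cap("scene")
Z={"cover":(box(.15,.066,0,.018),.003),"holder":(box(.215,.096,0,.012),.003),"organiser":(box(.15,.23,0,.096),0)}
for n in ["cover","holder","press_bar","sanding_block","organiser","parts_dish","old_cover","multimeter"]:
    for nm,cc in (("top",c),("scene",s)):
        r=nets.regions_of(cc,n)
        if not r: print(n,nm,"none");continue
        m=r[0]["mask"];sd=seed(cc,m,.02 if n!='organiser' else .096,False)
        print(n,nm,[round(q["p"],2) for q in r][:3],np.round(r[0]["rect"]),np.round(sd[0],3),np.round(sd[1]))
        if n in Z: print("   fit",fitmask(cc,m,Z[n][0],sd[0],False,Z[n][1]))
for p in ["bar_end","seat","catch_mid","core_top","bar_grip"]:
    for nm,cc in (("top",c),("scene",s)):
        print(p,nm,[(np.round(q["location"]).tolist(),round(q["p"],2)) for q in nets.spot_point(cc,p)][:3])
E
```

```text
cover top [0.91, 0.63] [394. 251.  25.  46.] [ 0.453 -0.289 -0.249] [ 71. 148.]
   fit (array([ 0.45568234, -0.29061507, -0.27333626]), np.float64(0.14185526967048645))
cover scene [0.56] [152. 270.  52.  47.] [ 0.46  -0.298 -0.228] [ 71. 164.]
   fit (array([ 0.45157857, -0.29347989, -0.25861731]), np.float64(0.092818483710289))
holder top [0.67] [330. 228.  45.  72.] [ 0.538 -0.085 -0.345] [ 96. 233.]
   fit (array([ 0.53305468, -0.08281084, -0.35473381]), np.float64(0.08347087353467941))
holder scene [0.55, 0.55, 0.33] [229. 237.  63.  67.] [ 0.541 -0.095 -0.347] [ 98. 225.]
   fit (array([ 0.53144177, -0.08515473, -0.36261957]), np.float64(0.10198754072189331))
press_bar top [0.78] [214. 189.   9.  31.] [0.654 0.302 0.076] [103.  35.]
press_bar scene [0.56] [338. 184.  18.   9.] [ 0.623  0.296 -1.504] [43. 53.]
sanding_block top [0.73, 0.67] [267. 272.  26.  25.] [0.379 0.121 1.564] [78. 74.]
sanding_block scene [0.58] [320. 203.  18.  13.] [0.644 0.192 0.022] [64. 52.]
organiser top [0.65, 0.18] [225. 155.  80.  56.] [ 0.752  0.261 -1.474] [183. 237.]
   fit (array([ 0.76580941,
[... 514 characters left out ...]
162.  25.  18.] [ 0.381  0.245 -0.027] [58. 98.]
multimeter top [0.67, 0.36, 0.3] [328. 158.  29.  48.] [ 0.771 -0.088 -0.175] [ 80. 177.]
multimeter scene [0.85, 0.59] [298. 282.  66.  56.] [ 0.773 -0.092 -0.198] [ 95. 184.]
bar_end top [([197.0, 213.0], 0.72)]
bar_end scene [([183.0, 338.0], 0.7)]
seat top [([225.0, 330.0], 0.92)]
seat scene [([231.0, 228.0], 0.82), ([227.0, 226.0], 0.31)]
catch_mid top [([226.0, 329.0], 0.93)]
catch_mid scene [([228.0, 230.0], 0.96), ([211.0, 367.0], 0.2)]
core_top top [([226.0, 331.0], 0.61), ([160.0, 331.0], 0.24)]
core_top scene [([230.0, 225.0], 0.91)]
bar_grip top [([172.0, 211.0], 0.6), ([276.0, 225.0], 0.36)]
bar_grip scene [([350.0, 176.0], 0.29)]
```

```bash
cat >> h.py <<'E'
def down(yaw):  # tool x at angle yaw in world, tool y = -z world
    x=np.array([np.cos(yaw),np.sin(yaw),0]);y=np.array([0,0,-1.]);return R.from_matrix(np.c_[x,y,np.cross(x,y)])
def go(x,y,z,yaw,st=None):
    st=st or manip.observe()
    r0=R.from_rotvec(st["tcp_rot"]);
    best=min((down(yaw+k*np.pi) for k in(-1,0)),key=lambda r:(r0.inv()*r).magnitude())
    t=(r0.inv()*best).as_rotvec();d=r0.inv().apply(np.array([x,y,z])-st["tcp_pos"])*1000
    n=max(np.linalg.norm(d)/41.7,np.degrees(np.linalg.norm(t))/7.16)
    j=st["joints"]
    print("turn",np.round(t,4),"shift",np.round(d,1),"rows>=",round(n,1),"j1,j6",np.round([j[0],j[5]],2),"t",st["t"])
E
python3 - <<'E'
from h import *
st=manip.observe();r=R.from_rotvec(st["tcp_rot"]).as_matrix();print(r, np.degrees(np.arctan2(r[1,0],r[0,0])))
c=cap("top")
for uv in [(175,197),(436,197),(168,286),(441,286),(215,203),(213,176),(246,200)]: print(uv,ray(c,uv,.003 if uv[1]!=203 else .03,False))
go(.50,.30,.26,np.pi/2+.1)
E
```

```text
[[ 2.57863545e-01 -3.34078139e-05  9.66181345e-01]
 [-9.66181345e-01  1.22327908e-05  2.57863546e-01]
 [-2.04337516e-05 -9.99999999e-01 -2.91236158e-05]] -75.05666984442124
(175, 197) [[0.63586612 0.43804384 0.003     ]]
(436, 197) [[ 0.6310833  -0.45242737  0.003     ]]
(168, 286) [[0.33771303 0.44676525 0.003     ]]
(441, 286) [[ 0.33178013 -0.44451814  0.003     ]]
(215, 203) [[0.60797189 0.29675208 0.03      ]]
(213, 176) [[0.70953957 0.31093867 0.003     ]]
(246, 200) [[0.62406905 0.19635417 0.003     ]]
turn [-0.      0.1608  0.    ] shift [-835.9  -28.7  560.4] rows>= 24.1 j1,j6 [-1.35 -0.04] t 1.6
```

```bash
python3 - <<'E'
from h import *
st=manip.observe();r=R.from_rotvec(st["tcp_rot"])
c=cap("wrist")
rc=R.from_rotvec(np.ravel(c["rvec"]));o=rc.inv().apply(-np.ravel(c["tvec"]))
print("cam in tool mm",r.inv().apply(o-st["tcp_pos"])*1000); print("cam axes in tool\n",(r.inv()*rc.inv()).as_matrix())
go(.40,-.20,.30,np.radians(-75))
go(.42,-.20,.30,np.radians(-90-20))
E
```

```text
cam in tool mm [  -1.72390402 -141.25730279   72.20345727]
cam axes in tool
 [[ 9.99999653e-01 -1.63337833e-04  8.17135336e-04]
 [-8.29888434e-04 -2.83856357e-01  9.58866456e-01]
 [ 7.53298905e-05 -9.58866801e-01 -2.83856394e-01]]
turn [-0.    -0.001  0.   ] shift [-378.6  -68.7  334.9] rows>= 12.2 j1,j6 [-1.35 -0.04] t 1.65
turn [-0.      0.6098  0.    ] shift [-373.5  -68.7  354.2] rows>= 12.5 j1,j6 [-1.35 -0.04] t 1.65
```

Request:
servo_tool(
  series=[
    [[0,0.26,0],[-373,-70,354],-1],
    [[0,0.26,0],[-373,-70,354],-1],
    [[0,0.26,0],[-373,-70,354],-1],
    [[0,0.26,0],[-373,-70,354],-1],
    [[0,0.26,0],[-373,-70,354],-1],
    [[0,0.26,0],[-373,-70,354],-1],
    [[0,0.26,0],[-373,-70,354],-1],
    [[0,0.26,0],[-373,-70,354],-1],
    [[0,0.26,0],[-373,-70,354],-1],
    [[0,0.26,0],[-373,-70,354],-1],
    [[0,0.26,0],[-373,-70,354],-1],
    [[0,0.26,0],[-373,-70,354],-1],
  ],
)

```text
t: 2.65
tcp_pos: [0.4114, -0.2152, 0.2994]
tcp_rot: [-1.209, 1.208, -1.21]
contact_force: [1.4, -0.8, -0.9]
opening: 0.0855
```

Request:
servo_tool(
  series=[
    [[0,0,0],[0,0,0],-1],
    [[0,0,0],[0,0,0],-1],
  ],
)

```text
t: 2.82
tcp_pos: [0.412, -0.2152, 0.2995]
tcp_rot: [-1.212, 1.203, -1.206]
contact_force: [0.2, 0.2, -1.0]
opening: 0.0854
```

```bash
python3 - <<'E'
from h import *
st=manip.observe(); print(st["tcp_pos"],st["dq"].round(3))
c=cap("wrist","w1")
Z={"cover":(box(.15,.066,0,.018),.003,.02),"holder":(box(.215,.096,0,.012),.003,.015)}
for n in Z:
    r=nets.regions_of(c,n)
    for q in r[:1]:
        sd=seed(c,q["mask"],Z[n][2],True);print(n,q["p"],q["rect"],sd)
        print(fitmask(c,q["mask"],Z[n][0],sd[0],True,Z[n][1]))
        cv2.imwrite(f"pics/m_{n}.png",q["mask"].astype(np.uint8)*255)
for p,z in [("cover",.003),("core_top",.05),("seat",.036),("catch_mid",.043),("holder",.003)]:
    for q in nets.spot_point(c,p)[:2]: print(p,q["p"],q["location"],ray(c,q["location"][::-1],z,True))
E
```

```text
[ 0.41203154 -0.21523681  0.29949141] [-0.066  0.012  0.01  -0.021 -0.002 -0.012]
cover 0.77 [340.6, 137.6, 75.2, 119.1] ([0.45227154541015624, -0.2921199951171875, np.float64(-0.2504005257013926)], (68.07817840576172, 148.1696014404297))
(array([ 0.45150558, -0.29296742, -0.23854637]), np.float64(0.08249229192733765))
holder 0.67 [192.9, 81.8, 106.2, 163.5] ([0.5348424682617188, -0.08945828247070313, np.float64(-0.34469666831448187)], (98.8450698852539, 227.91323852539062))
(array([ 0.53161269, -0.08507951, -0.33852669]), np.float64(0.06455176323652267))
cover 0.67 [134.5, 339.5] [[ 0.45586776 -0.29364254  0.003     ]]
cover 0.6 [192.9, 68.0] [[0.37471622 0.13028272 0.003     ]]
seat 0.78 [79.2, 183.8] [[ 0.52952567 -0.09189538  0.036     ]]
catch_mid 0.75 [78.3, 181.5] [[ 0.53009224 -0.09097927  0.043     ]]
holder 0.88 [78.6, 190.2] [[ 0.5334916 -0.0911745  0.003    ]]
```

View pics/w1.png

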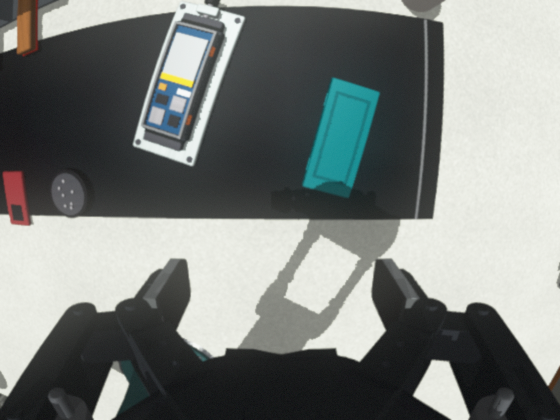

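```bash
python3 - <<'E'
from h import *
go(.54,.30,.26,-np.pi/2+.1)
E
```

```text
turn [ 0.0005 -0.1016 -0.0002] shift [-518.3   38.5  128.9] rows>= 12.8 j1,j6 [-0.54  1.03] t 3.2167
```

Request:
servo_tool(
  series=[
    [[0,-0.1,0],[-518,38,129],-1],
    [[0,-0.1,0],[-518,38,129],-1],
    [[0,-0.1,0],[-518,38,129],-1],
    [[0,-0.1,0],[-518,38,129],-1],
    [[0,-0.1,0],[-518,38,129],-1],
    [[0,-0.1,0],[-518,38,129],-1],
    [[0,-0.1,0],[-518,38,129],-1],
    [[0,-0.1,0],[-518,38,129],-1],
    [[0,-0.1,0],[-518,38,129],-1],
    [[0,-0.1,0],[-518,38,129],-1],
    [[0,-0.1,0],[-518,38,129],-1],
    [[0,-0.1,0],[-518,38,129],-1],
  ],
)

```text
t: 4.22
tcp_pos: [0.5316, 0.2683, 0.2629]
tcp_rot: [-1.255, 1.135, -1.136]
contact_force: [0.2, 0.2, 0.4]
opening: 0.0854
```

Request:
servo_tool(
  series=[
    [[0,0,0],[0,0,0],-1],
    [[0,0,0],[0,0,0],-1],
    [[0,0,0],[0,0,0],-1],
  ],
)

```text
t: 4.47
tcp_pos: [0.531, 0.2662, 0.2626]
tcp_rot: [-1.257, 1.135, -1.135]
contact_force: [-1.2, -0.7, 0.3]
opening: 0.0856
```

```bash
python3 - <<'E'
from h import *
st=manip.observe(); print(st["tcp_pos"],st["dq"].round(3))
c=cap("wrist","w2")
for n in ["press_bar","organiser"]:
  for q in nets.regions_of(c,n)[:1]:
    print(n,q["p"],q["rect"],seed(c,q["mask"],.03,True)); cv2.imwrite(f"pics/m_{n}.png",q["mask"].astype(np.uint8)*255)
for p,z in [("bar_end",.022),("bar_grip",.054)]:
    for q in nets.spot_point(c,p)[:2]: print(p,q["p"],q["location"],ray(c,q["location"][::-1],z,True))
E
```

```text
[0.53102309 0.26619964 0.26258909] [-0.022 -0.023  0.013  0.    -0.001  0.003]
press_bar 0.96 [260.6, 71.7, 27.4, 82.5] ([0.6508784790039063, 0.3004205322265625, np.float64(0.08215324324103479)], (94.30760192871094, 32.05577850341797))
organiser 0.59 [308.8, 26.2, 232.5, 52.5] ([0.714260986328125, 0.2505724182128906, np.float64(-1.4312596103284099)], (73.83867645263672, 278.0310974121094))
bar_end 0.77 [83.6, 261.5] [[0.63375895 0.29981292 0.022     ]]
bar_end 0.23 [284.0, 366.8] [[0.38944478 0.13311936 0.022     ]]
bar_grip 0.94 [17.7, 262.5] [[0.70466442 0.30423553 0.054     ]]
```

View pics/w2.png

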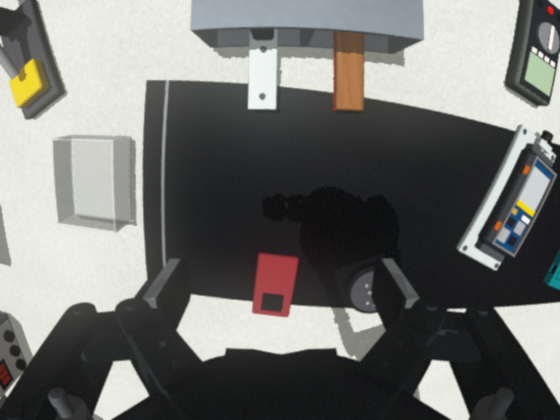

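```bash
python3 - <<'E'
from h import *
c=cap("wrist")
im=c["pixels"];g=cv2.cvtColor(im,cv2.COLOR_RGB2GRAY)
cr=cv2.resize(im[0:130,180:430],None,fx=3,fy=3,interpolation=cv2.INTER_CUBIC);cv2.imwrite("pics/w2z.png",cr[:,:,::-1])
q=nets.regions_of(c,"press_bar")[0];P=box(.2,.032,0,.022,(-.1,-.01))
print(fitmask(c,q["mask"],box(.2,.032,0,.022,(-.1,-.022)),[.71,.302,.08],True,.008))
E
```

```text
(array([0.71241028, 0.30540219, 0.09095307]), np.float64(0.20144586265087128))
```

View pics/w2z.png

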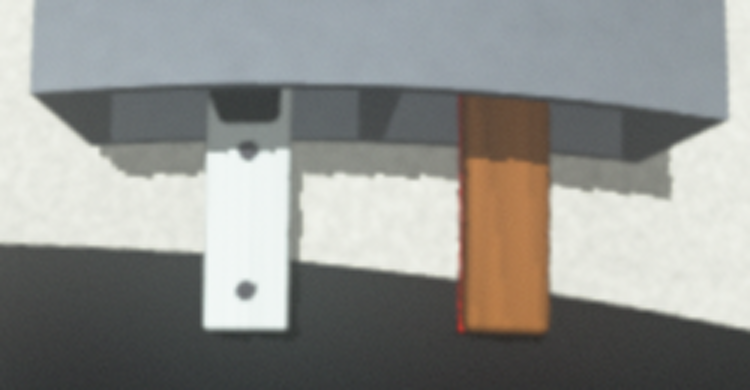

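```bash
python3 - <<'E'
from h import *
c=cap("wrist")
p=ray(c,[(247.8,109.5),(276,110),(249,31.7),(277.2,30.5)],.030,True);print(p)
a=(p[0]+p[1])/2;b=(p[2]+p[3])/2;d=b-a;yaw=np.arctan2(d[1],d[0]);print("end",a,"yaw",yaw, "width",np.linalg.norm(p[0]-p[1]),np.linalg.norm(p[2]-p[3]))
be=a+.028*np.array([np.cos(yaw),np.sin(yaw),0]);print(be)
go(be[0],be[1],.13,-np.pi/2+yaw)
E
```

```text
[[0.60267906 0.31214479 0.03      ]
 [0.60493127 0.28004255 0.03      ]
 [0.69432586 0.31980797 0.03      ]
 [0.69835059 0.28796998 0.03      ]]
end [0.60380516 0.29609367 0.03      ] yaw 0.08404504538756984 width 0.0321811496180943 0.032091364497762294
[0.63170633 0.29844416 0.03      ]
turn [-0.0007  0.0155 -0.0002] shift [-22.1 133.7 103.2] rows>= 4.1 j1,j6 [0.42 1.89] t 4.8667
```

```bash
python3 - <<'E'
from h import *
go(.629,.2982,.12,-np.pi/2+.084);go(.629,.2982,.009,-np.pi/2+.084)
E
```

```text
turn [-0.0007  0.0155 -0.0002] shift [-22.1 143.7 100.4] rows>= 4.2 j1,j6 [0.42 1.89] t 4.8667
turn [-0.0007  0.0155 -0.0002] shift [-22.1 254.7 100.4] rows>= 6.6 j1,j6 [0.42 1.89] t 4.8667
```

Request:
servo_tool(
  series=[
    [[0,0.0155,0],[-22,144,100],-1],
    [[0,0.0155,0],[-22,144,100],-1],
    [[0,0.0155,0],[-22,144,100],-1],
    [[0,0.0155,0],[-22,144,100],-1],
    [[0,0.0155,0],[-22,144,100],-1],
    [[0,0.0155,0],[-22,144,100],-1],
    [[0,0.0155,0],[-22,174,100],-1],
    [[0,0.0155,0],[-22,174,100],-1],
  ],
)

```text
t: 5.53
tcp_pos: [0.626, 0.2979, 0.0869]
tcp_rot: [-1.253, 1.149, -1.145]
contact_force: [-0.5, -0.7, -1.3]
opening: 0.0851
```

```bash
python3 - <<'E'
from h import *
c=cap("wrist","w3")
go(.629,.2982,.009,-np.pi/2+.084)
E
```

```text
turn [0.0041 0.0012 0.0013] shift [-0.  79.5  3.2] rows>= 1.9 j1,j6 [0.41 1.89] t 5.5833
```

View pics/w3.png

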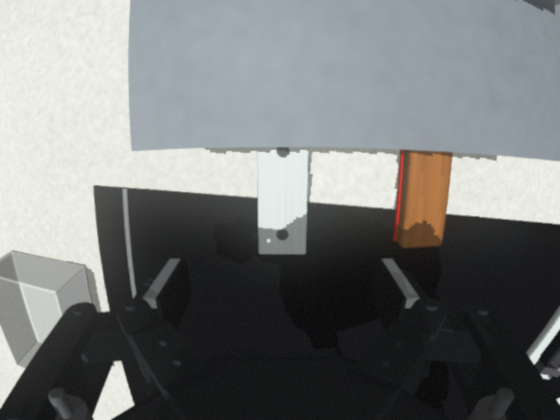

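Request:
servo_tool(
  series=[
    [[0,0,0],[0,40,1.5],-1],
    [[0,0,0],[0,70,1.5],-1],
    [[0,0,0],[0,79,1.5],-1],
    [[0,0,0],[0,79,1.5],-1],
    [[0,0,0],[0,79,1.5],0],
    [[0,0,0],[0,79,1.5],1],
    [[0,0,0],[0,79,1.5],1],
    [[0,0,0],[0,79,1.5],1],
    [[0,0,0],[0,79,1.5],1],
    [[0,0,0],[0,79,1.5],1],
    [[0,0,0],[0,79,1.5],1],
    [[0,0,0],[0,79,1.5],1],
  ],
  newtons=70,
)

```text
t: 6.58
tcp_pos: [0.631, 0.2996, 0.0123]
tcp_rot: [-1.246, 1.145, -1.147]
contact_force: [-0.9, -1.0, 5.9]
opening: 0.0308
```

```bash
python3 - <<'E'
from h import *
st=manip.observe();print(st)
c=cap("wrist","w4")
E
```

```text
{'t': 6.5833, 'joints': array([ 4.07637993e-01,  4.99652880e-01,  1.71547581e+00, -1.93036617e-04,
        9.23841097e-01,  1.89314774e+00]), 'dq': array([ 0.00110608, -0.00075918, -0.00174927, -0.00073736, -0.0017809 ,
       -0.00120704]), 'joint_torque': array([ 1.45091414e-01, -5.36635852e+01, -2.89192307e+01,  1.50087294e-01,
       -3.93122546e-01, -1.26490576e-02]), 'tcp_pos': array([0.63100915, 0.29955016, 0.01229294]), 'tcp_rot': array([-1.24595051,  1.14462818, -1.14668006]), 'contact_force': array([-0.88880075, -1.0206265 ,  5.91136273]), 'ft_torque': array([-0.11742621,  0.00407613, -0.03180053]), 'opening': 0.03075367228507619}
```

View pics/w4.png

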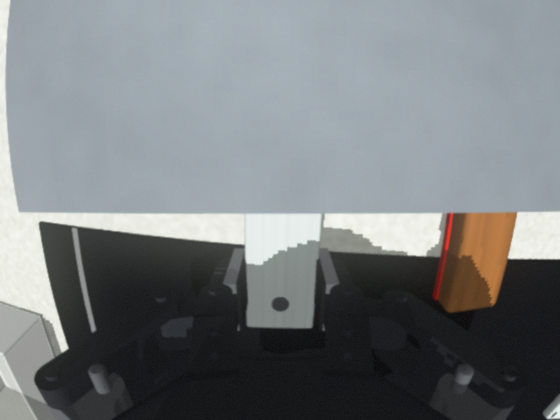

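Request:
servo_tool(
  series=[
    [[0,0,0],[0,-2,-10],1],
    [[0,0,0],[0,-2,-30],1],
    [[0,0,0],[0,-2,-50],1],
    [[0,0,0],[0,-2,-70],1],
    [[0,0,0],[0,-2,-90],1],
    [[0,0,0],[0,-2,-110],1],
    [[0,0,0],[0,-2,-130],1],
    [[0,0,0],[0,-2,-150],1],
    [[0,0,0],[0,-4,-162],1],
    [[0,0,0],[0,-6,-162],1],
    [[0,0,0],[0,-6,-162],1],
  ],
  newtons=100,
)

```text
t: 7.55
tcp_pos: [0.4675, 0.2852, 0.0161]
tcp_rot: [-1.249, 1.146, -1.146]
contact_force: [0.4, -0.1, -3.9]
opening: 0.0294
```

```bash
python3 - <<'E'
from h import *
st=manip.observe();print(st["tcp_pos"],st["contact_force"],st["opening"])
c=cap("wrist","w5")
c=cap("scene","s5")
E
```

```text
[0.4674853  0.28516678 0.01614334] [ 0.41738299 -0.12140202 -3.92384164] 0.029440658371843762
```

View pics/w5.png

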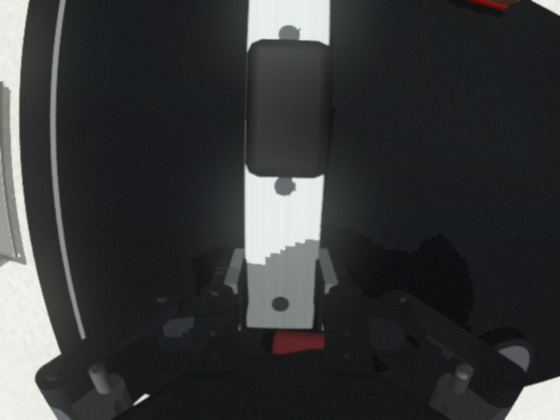

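View pics/s5.png

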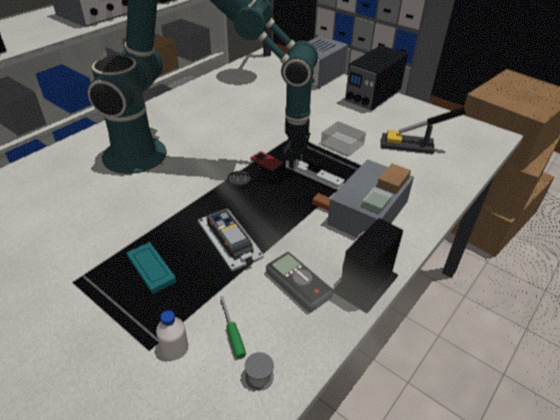

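Request:
servo_tool(
  series=[
    [[0,0,0],[-20,-8,0],1],
    [[0,0,0],[-50,-8,-2],1],
    [[0,0,0],[-80,-8,-20],1],
    [[0,0,0],[-85,-4,-30],1],
    [[0,0,0],[-85,2,-30],1],
    [[0,0,0],[-85,6,-30],1],
    [[0,0,0],[-85,9,-30],1],
    [[0,0,0],[-85,9,-30],1],
    [[0,0,0],[-85,9,-30],1],
  ],
)

```text
t: 8.4
tcp_pos: [0.4316, 0.3673, 0.0084]
tcp_rot: [-1.248, 1.148, -1.146]
contact_force: [-6.0, 0.7, 8.0]
opening: 0.0297
```

```bash
python3 - <<'E'
from h import *
st=manip.observe();print(st["tcp_pos"],st["contact_force"],st["opening"],st["ft_torque"])
E
```

```text
[0.43160264 0.36731861 0.00842794] [-6.01081571  0.67570269  8.03709792] 0.029665004035148355 [0.0963766  1.29865903 0.14595999]
```

Request:
servo_tool(
  series=[
    [[0,0,0],[0,0,0],0.2],
    [[0,0,0],[0,0,0],-0.3],
    [[0,0,0],[0,0,0],-0.3],
    [[0,0,0],[0,0,0],-0.3],
    [[0,0,0],[0,-30,0],-0.3],
    [[0,0,0],[0,-70,0],-0.3],
    [[0,0,0],[0,-110,0],-0.5],
    [[0,0,0],[0,-130,0],-1],
    [[0,0,0],[0,-130,0],-1],
  ],
)

```text
t: 9.15
tcp_pos: [0.4354, 0.3702, 0.1442]
tcp_rot: [-1.236, 1.142, -1.146]
contact_force: [0.9, 1.0, 1.0]
opening: 0.0849
```

```bash
python3 - <<'E'
from h import *
c=cap("wrist","w6")
go(.445,-.288,.16,-np.pi/2-.24)
E
```

```text
turn [-0.0061  0.325  -0.0052] shift [655.5 -21.9 -44.6] rows>= 15.8 j1,j6 [0.66 2.15] t 9.2
```

View pics/w6.png

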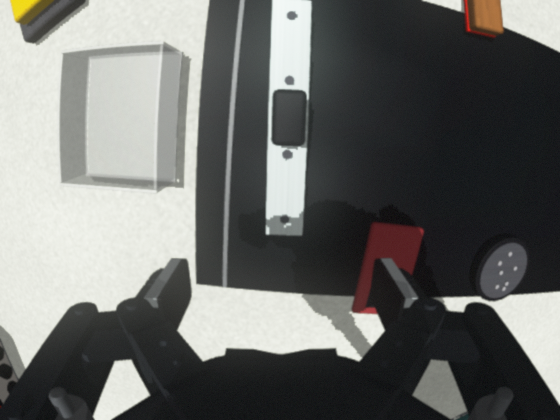

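Request:
servo_tool(
  series=[
    [[0,0.08,0],[80,-22,-5],-1],
    [[0,0.16,0],[160,-22,-10],-1],
    [[0,0.325,0],[655,-22,-44],-1],
    [[0,0.325,0],[655,-22,-44],-1],
    [[0,0.325,0],[655,-22,-44],-1],
    [[0,0.325,0],[655,-22,-44],-1],
    [[0,0.325,0],[655,-22,-44],-1],
    [[0,0.325,0],[655,-22,-44],-1],
    [[0,0.325,0],[655,-22,-44],-1],
    [[0,0.325,0],[655,-22,-44],-1],
    [[0,0.325,0],[655,-22,-44],-1],
    [[0,0.325,0],[655,-22,-44],-1],
  ],
)

```text
t: 10.2
tcp_pos: [0.4388, -0.1326, 0.1555]
tcp_rot: [-1.087, 1.386, -1.382]
contact_force: [0.7, 0.7, -0.1]
opening: 0.0852
```

```bash
python3 - <<'E'
from h import *
go(.445,-.288,.16,-np.pi/2-.24)
E
```

```text
turn [ 0.0025 -0.0001 -0.0002] shift [149.4  -4.6  43. ] rows>= 3.7 j1,j6 [-0.35  1.46] t 10.2
```

Request:
servo_tool(
  series=[
    [[0,0,0],[145,-4,42],-1],
    [[0,0,0],[145,-4,42],-1],
    [[0,0,0],[145,-4,42],-1],
    [[0,0,0],[145,-4,42],-1],
    [[0,0,0],[145,-4,42],-1],
    [[0,0,0],[145,-4,42],-1],
    [[0,0,0],[145,-4,42],-1],
    [[0,0,0],[145,-4,42],-1],
  ],
)

```text
t: 10.87
tcp_pos: [0.446, -0.28, 0.1599]
tcp_rot: [-1.087, 1.385, -1.381]
contact_force: [0.1, 0.6, 0.1]
opening: 0.0853
```

```bash
python3 - <<'E'
from h import *
st=manip.observe(); print(st["tcp_pos"],st["dq"].round(3))
c=cap("wrist","w7")
q=nets.regions_of(c,"cover")[0];m=q["mask"];print(q["p"],q["rect"])
P=box(.15,.066,0,.018)
sd=seed(c,m,.02,True);print(sd);v,f=fitmask(c,m,P,sd[0],True,.003);print(v,f)
im=c["pixels"].copy()
hull=cv2.convexHull(proj(c,place(P,*v,.003),True).astype(np.float32))
big=cv2.resize(im,None,fx=1.4,fy=1.4);cv2.polylines(big,[np.round(hull*1.4).astype(np.int32)],True,(255,0,0),1)
cv2.imwrite("pics/w7o.png",big[:,:,::-1])
E
```

```text
[ 0.44602857 -0.28002928  0.15993694] [ 0.011 -0.01  -0.002 -0.001 -0.001 -0.001]
0.94 [296.2, 178.4, 78.9, 160.0]
([0.4522303466796875, -0.29327944946289064, np.float64(-0.24521481842679016)], (66.15713500976562, 149.06228637695312))
[ 0.45150151 -0.29318437 -0.25497314] 0.04801985248923302
```

View pics/w7o.png

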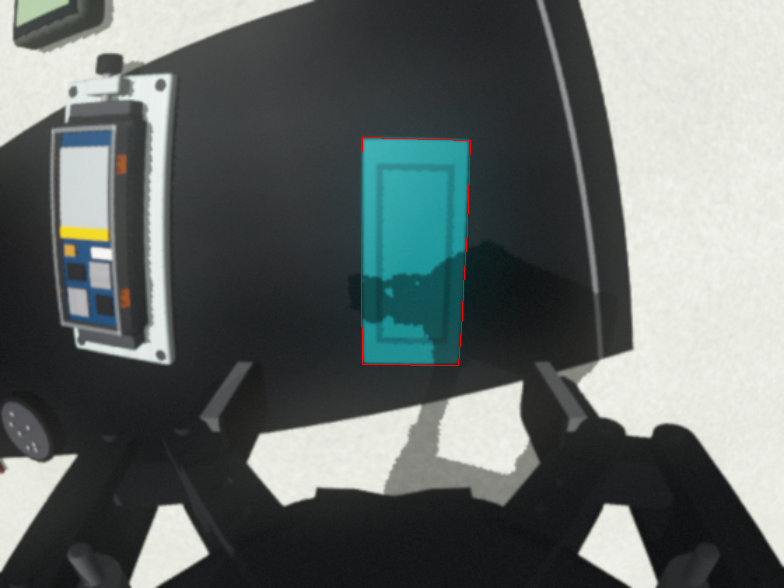

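```bash
python3 - <<'E'
from h import *
go(.4515,-.2932,.004,-np.pi/2-.249)
E
```

```text
turn [ 0.0011  0.011  -0.0006] shift [ 11.7 156.6   8.1] rows>= 3.8 j1,j6 [-0.61  1.2 ] t 10.9667
```

Request:
servo_tool(
  series=[
    [[0,0.011,0],[11.5,40,8],-1],
    [[0,0.011,0],[11.5,80,8],-1],
    [[0,0.011,0],[11.5,110,8],-1],
    [[0,0.011,0],[11.5,135,8],-1],
    [[0,0.011,0],[11.5,150,8],-1],
    [[0,0.011,0],[11.5,156,8],-1],
    [[0,0.011,0],[11.5,156,8],-1],
  ],
  newtons=30,
)

```text
t: 11.55
tcp_pos: [0.4507, -0.2928, 0.0036]
tcp_rot: [-1.082, 1.394, -1.388]
contact_force: [0.4, 0.5, -0.3]
opening: 0.0855
```

```bash
python3 - <<'E'
from h import *
st=manip.observe(); print(st["tcp_pos"],st["dq"].round(3),st["contact_force"])
go(.4515,-.2932,.004,-np.pi/2-.249)
c=cap("wrist","w8")
E
```

```text
[ 0.45071545 -0.29283134  0.00360361] [-0.005 -0.036 -0.034 -0.001  0.019 -0.002] [ 0.3986466   0.51586316 -0.31615455]
turn [ 0.0035 -0.0003 -0.0014] shift [ 0.2 -0.4  0.8] rows>= 0.0 j1,j6 [-0.62  1.2 ] t 11.55
```

View pics/w8.png

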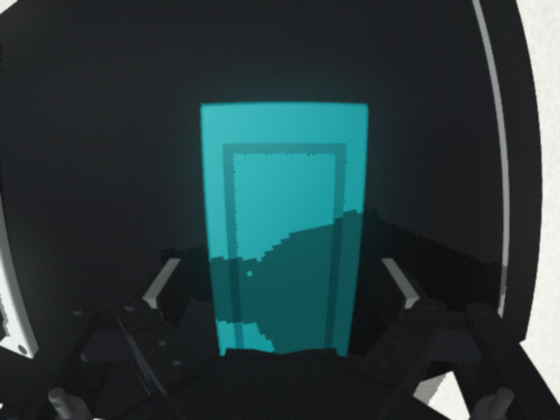

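Request:
servo_tool(
  series=[
    [[0,0,0],[0,0,0],-0.5],
    [[0,0,0],[0,0,0],0.5],
    [[0,0,0],[0,0,0],1],
    [[0,0,0],[0,0,0],1],
    [[0,0,0],[0,0,0],1],
    [[0,0,0],[0,0,0],1],
    [[0,0,0],[0,-20,0],1],
    [[0,0,0],[0,-55,0],1],
    [[0,0,0],[0,-90,0],1],
    [[0,0,0],[0,-110,0],1],
    [[0,0,0],[0,-110,0],1],
  ],
  newtons=35,
)

```text
t: 12.52
tcp_pos: [0.4556, -0.2975, 0.1218]
tcp_rot: [-1.076, 1.381, -1.401]
contact_force: [1.1, -1.1, -0.0]
opening: 0.0653
```

```bash
python3 - <<'E'
from h import *
st=manip.observe(); print(st["tcp_pos"],st["dq"].round(3),st["contact_force"],st["opening"])
c=cap("wrist","w9")
go(.50,-.076,.16,-np.pi/2-.345)
E
```

```text
[ 0.45560281 -0.29746179  0.12184776] [ 0.001  0.046  0.052 -0.001 -0.058  0.001] [ 1.05330125 -1.09690185 -0.01150017] 0.06527978032472524
turn [-0.0074  0.0942  0.0025] shift [-224.8  -41.6  -10. ] rows>= 5.5 j1,j6 [-0.62  1.2 ] t 12.5667
```

View pics/w9.png

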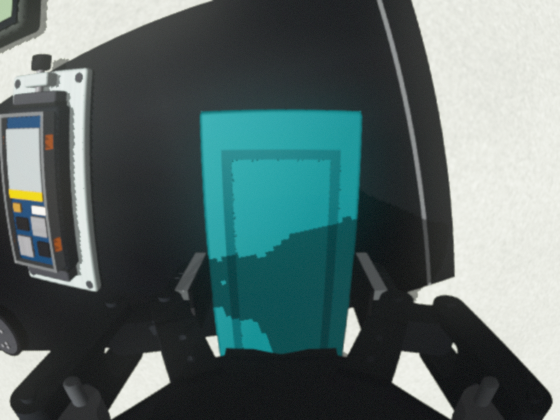

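```bash
cat >> h.py <<'E'
TC=R.from_matrix([[1,-1.63e-4,8.17e-4],[-8.3e-4,-.283856,.958866],[7.5e-5,-.958867,-.283856]]); TO=np.array([-1.724,-141.257,72.203])/1000
def raytool(c,uv,yplane):  # point in tool frame (mm) at tool y = yplane mm
    cc=dict(K=c["K"],rvec=TC.inv().as_rotvec(),tvec=TC.inv().apply(-TO))
    uv=np.atleast_2d(uv).astype(float);K=c["K"]
    m=np.c_[(uv[:,0]-K[0][2])/K[0][0],(uv[:,1]-K[1][2])/K[1][1]]
    th=np.hypot(m[:,0],m[:,1])+1e-12
    d=TC.apply(np.c_[m*(np.sin(th)/th)[:,None],np.cos(th)])
    return (TO+d*((yplane/1000-TO[1])/d[:,1])[:,None])*1000
E
python3 - <<'E'
from h import *
c=cap("wrist")
st=manip.observe(); r=R.from_rotvec(st["tcp_rot"])
rc=R.from_rotvec(np.ravel(c["rvec"]));o=rc.inv().apply(-np.ravel(c["tvec"]))
print("cam in tool mm",r.inv().apply(o-st["tcp_pos"])*1000,st["tcp_pos"])
q=nets.regions_of(c,"cover")[0];m=q["mask"]
cn=max(cv2.findContours(m.astype(np.uint8),0,1)[0],key=cv2.contourArea)[:,0,:]
T=raytool(c,cn,-17.4)
sel=T[:,2]>15
print(T[:,2].max(),T[sel,0].min(),T[sel,0].max())
for lo,hi in((20,35),(35,50),(50,65)):
    s=(T[:,2]>lo)&(T[:,2]<hi)&(T[:,2]<T[:,2].max()-3);x=T[s,0]; print(lo,np.median(x[x<0]),np.median(x[x>0]))
print(raytool(c,[(200,111),(362,111),(281,110)],-17.4))
im=c["pixels"];cv2.imwrite("pics/w9z.png",cv2.resize(im[90:240,180:390],None,fx=3.7,fy=3.7,interpolation=cv2.INTER_CUBIC)[:,:,::-1])
E
```

```text
cam in tool mm [  -1.00059562 -143.9344281    72.55532752] [ 0.45260928 -0.29529807  0.11671765]
73.76241355098954 -33.079646345276004 29.692614688560717
20 -32.434324708500824 29.256821813208553
35 -32.56747900233561 29.30331917813733
50 -32.74521216091445 29.108580061809057
[[-32.49365437 -17.4         73.43780672]
 [ 29.56917891 -17.4         73.45757948]
 [ -1.47758251 -17.4         73.07574145]]
```

View pics/w9z.png

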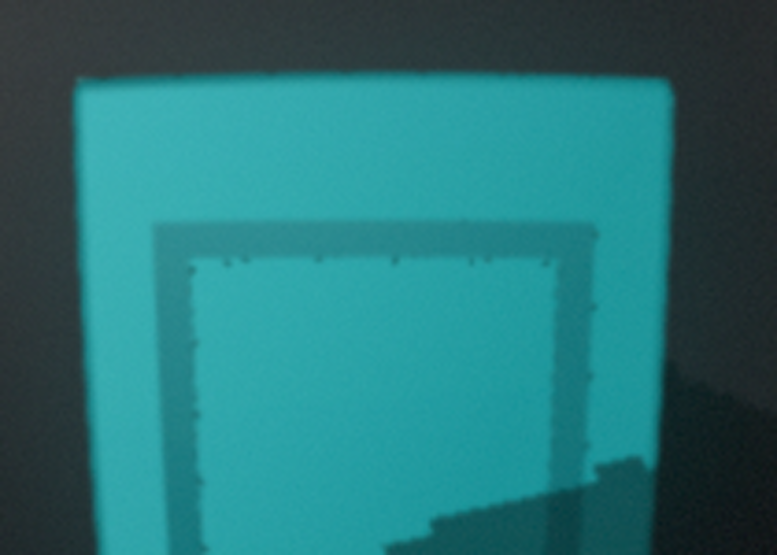

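```bash
python3 - <<'E'
from h import *
c=cap("wrist")
print(raytool(c,[(200,111.5),(362,111.5),(281,110)],-12.5))
print("w8",raytool(c,[(201,104.5),(368.5,104),(281,102)],-17.4))
st=manip.observe();print(st["tcp_pos"],st["dq"].round(3),st["opening"])
go(.49,-.076,.16,-np.pi/2-.345)
E
```

```text
[[-33.71561123 -12.5         73.28477281]
 [ 30.81192813 -12.5         73.30516728]
 [ -1.4678338  -12.5         73.11026863]]
w8 [[-32.04269001 -17.4         75.94310599]
 [ 32.1130112  -17.4         76.31896252]
 [ -1.47810761 -17.4         76.12402654]]
[ 0.45077897 -0.29395279  0.11395956] [-0.     0.017  0.012  0.001  0.001 -0.001] 0.064779176472641
turn [ 0.0022  0.0942 -0.0007] shift [-220.9  -45.8  -16.2] rows>= 5.4 j1,j6 [-0.62  1.2 ] t 12.7167
```

```bash
python3 - <<'E'
from h import *
go(.475,-.156,.15,-np.pi/2-.345)
E
```

```text
turn [ 0.0022  0.0942 -0.0007] shift [-139.7  -35.9  -10.8] rows>= 3.5 j1,j6 [-0.62  1.2 ] t 12.7167
```

Request:
servo_tool(
  series=[
    [[0.002,0.03,0],[-20,-36,-2],1],
    [[0.002,0.06,0],[-50,-36,-5],1],
    [[0.002,0.094,0],[-80,-36,-8],1],
    [[0.002,0.094,0],[-110,-36,-10],1],
    [[0.002,0.094,0],[-130,-36,-11],1],
    [[0.002,0.094,0],[-140,-36,-11],1],
    [[0.002,0.094,0],[-140,-36,-11],1],
    [[0.002,0.094,0],[-140,-36,-11],1],
    [[0.002,0.094,0],[-140,-36,-11],1],
  ],
  newtons=50,
)

```text
t: 13.47
tcp_pos: [0.4755, -0.1571, 0.1505]
tcp_rot: [-1.026, 1.458, -1.459]
contact_force: [-0.7, -0.3, -1.2]
opening: 0.064
```

```bash
python3 - <<'E'
from h import *
st=manip.observe();print(st["tcp_pos"],st["dq"].round(3),st["opening"],st["contact_force"])
c=cap("wrist","w10")
im=c["pixels"];cv2.imwrite("pics/w10z.png",cv2.resize(im,None,fx=1.42,fy=1.42,interpolation=cv2.INTER_CUBIC)[:,:,::-1])
E
```

```text
[ 0.47552958 -0.15710889  0.15051724] [-0.012 -0.001 -0.007  0.003  0.001  0.003] 0.06397730730234008 [-0.72284954 -0.34535608 -1.20781046]
```

View pics/w10z.png

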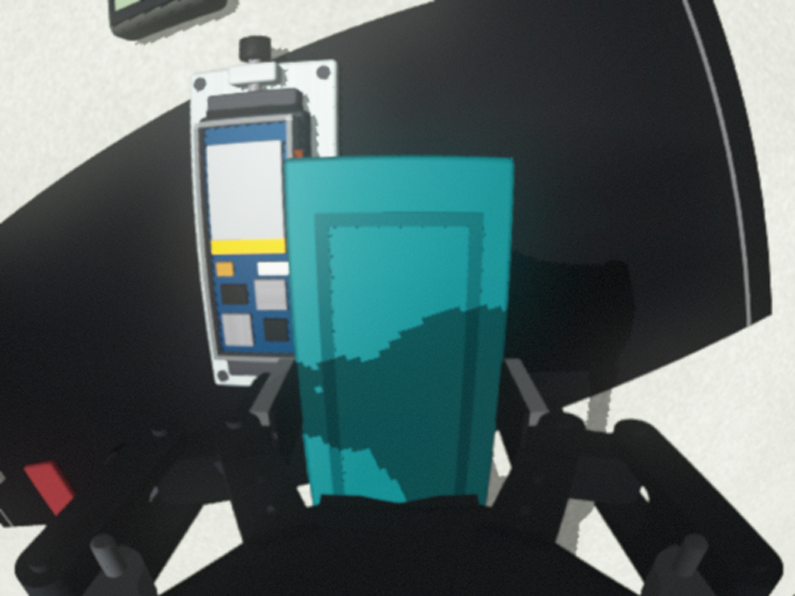

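Request:
servo_tool(
  series=[
    [[0,0,0],[20,0,0],1],
    [[0,0,0],[40,0,0],1],
    [[0,0,0],[40,0,0],1],
    [[0,0,0],[40,0,0],1],
    [[0,0,0],[40,0,0],1],
  ],
)

```text
t: 13.93
tcp_pos: [0.4623, -0.1946, 0.1512]
tcp_rot: [-1.023, 1.458, -1.461]
contact_force: [0.1, 0.1, -0.7]
opening: 0.064
```

```bash
python3 - <<'E'
from h import *
st=manip.observe();print(st["tcp_pos"],st["dq"].round(3),st["opening"],st["tcp_rot"])
c=cap("wrist","w11")
np.savez("w11.npz",px=c["pixels"],K=c["K"],rvec=c["rvec"],tvec=c["tvec"],tp=st["tcp_pos"],tr=st["tcp_rot"])
im=c["pixels"];cv2.imwrite("pics/w11a.png",cv2.resize(im[50:290,90:230],None,fx=2.5,fy=2.5,interpolation=cv2.INTER_CUBIC)[:,:,::-1])
cv2.imwrite("pics/w11b.png",cv2.resize(im[95:255,190:380],None,fx=3.5,fy=3.5,interpolation=cv2.INTER_CUBIC)[:,:,::-1])
E
```

```text
[ 0.46225777 -0.19455677  0.15116762] [ 0.019 -0.001  0.003  0.001  0.    -0.001] 0.06403592343004832 [-1.02331856  1.45832206 -1.46057564]
```

View pics/w11a.png

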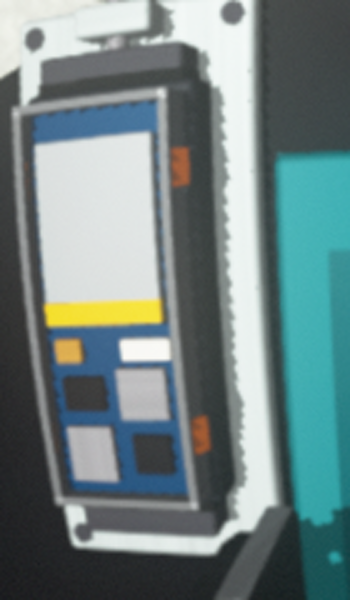

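View pics/w11b.png

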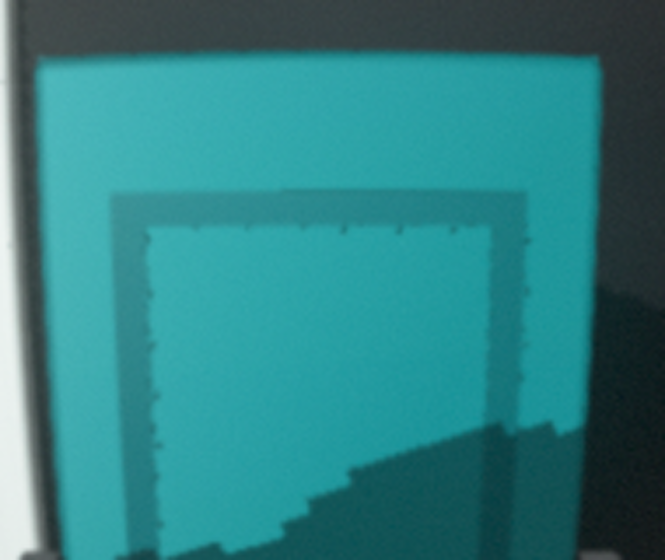

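```bash
python3 - <<'E'
from h import *
d=np.load("w11.npz");c=dict(K=d["K"],rvec=d["rvec"],tvec=d["tvec"],pixels=d["px"])
r=R.from_rotvec(d["tr"])
obs=np.array([(94.8,92.8),(156,85.2),(112.8,251.2),(168,253.2)])
# holder frame: far end (+x away). image left = world +y
def res(v,full=False):
    P=np.array([[.0695,.0278,0],[.0695,-.0278,0],[-.0695,.0278,0],[-.0695,-.0278,0]])
    return (proj(c,place(P,v[0],v[1],v[2],v[3] if len(v)>3 else .05),True)-obs).ravel()
s=least_squares(res,[.53,-.086,-.345]);print(s.x,s.fun.round(1))
s4=least_squares(res,[.53,-.086,-.345,.05]);print(s4.x,s4.fun.round(1))
h=s.x
T=r.inv().apply(np.array([h[0],h[1],.05])-d["tp"])*1000; print("core in tool",T)
for y in(-17.4,-14,-12.5,-11): print(y,raytool(c,[(200.9,112.1),(361.4,111.6),(207.1,249.3),(355.7,243.6),(281,110)],y)[:,[0,2]].round(2).tolist())
x=r.as_matrix()[:,0];print("tool yaw",np.arctan2(x[1],x[0])+np.pi/2, "tilt",r.as_matrix()[2])
E
```

```text
[ 0.53004478 -0.08599406 -0.34520183] [ 0.5 -0.  -0.5 -0.  -0.2 -0.2  0.3  0.2]
[ 0.53004378 -0.08601286 -0.34521163  0.05004073] [ 0.5 -0.1 -0.5 -0.  -0.3 -0.2  0.3  0.3]
core in tool [-125.09154857  101.27051513   26.68734997]
-17.4 [[-32.15, 72.99], [29.34, 73.21], [-32.76, 16.36], [30.01, 18.97], [-1.48, 73.08]]
-14 [[-32.98, 73.02], [30.19, 73.24], [-33.61, 14.83], [30.88, 17.51], [-1.47, 73.1]]
-12.5 [[-33.35, 73.03], [30.56, 73.25], [-33.99, 14.15], [31.26, 16.86], [-1.47, 73.11]]
-11 [[-33.72, 73.03], [30.94, 73.27], [-34.37, 13.48], [31.64, 16.22], [-1.46, 73.12]]
tool yaw -0.3466230478279666 tilt [-4.27662782e-04 -9.99998208e-01  1.84436143e-03]
```

```bash
python3 - <<'E'
from h import *
im=cv2.imread("pics/w7.png")
cv2.imwrite("pics/w7z.png",cv2.resize(im[85:270,235:355],None,fx=3.2,fy=3.2,interpolation=cv2.INTER_CUBIC))
im=cv2.imread("pics/w8.png")
cv2.imwrite("pics/w8z.png",cv2.resize(im[90:250,190:380],None,fx=3.5,fy=3.5,interpolation=cv2.INTER_CUBIC))
E
```

```text
(no output)
```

View pics/w7z.png

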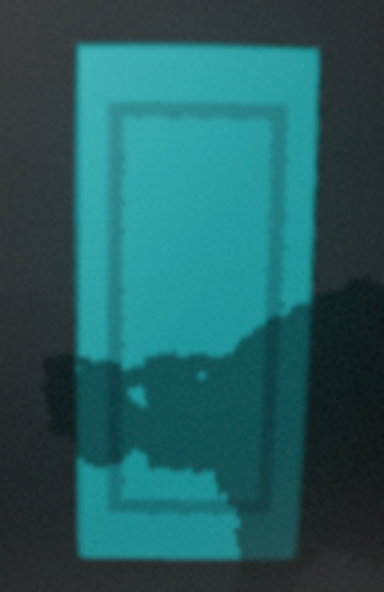

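View pics/w8z.png

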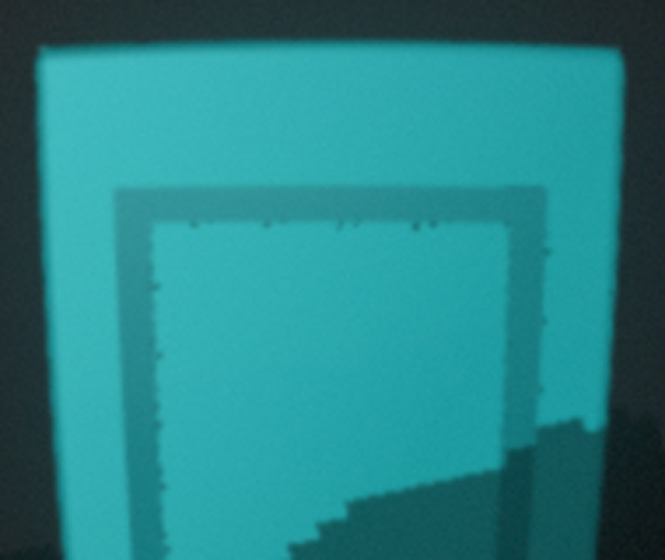

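```bash
python3 - <<'E'
from h import *
d=np.load("w11.npz");c=dict(K=d["K"],rvec=d["rvec"],tvec=d["tvec"])
r=R.from_rotvec(d["tr"])
p=ray(c,[(200.9,112.1),(361.4,111.6),(281,110)],d["tp"][2]+.0124,True)
print(r.inv().apply(p-d["tp"])*1000)
rc=R.from_rotvec(np.ravel(c["rvec"]));o=rc.inv().apply(-np.ravel(c["tvec"]));print("cam in tool",r.inv().apply(o-d["tp"])*1000)
# cover centre in tool
m=(r.inv().apply(p-d["tp"])*1000)[:2].mean(0); cc=np.array([m[0],4.2,m[2]-75]);print("cover origin in tool",cc)
h=np.array([.53004,-.08599]); 
st=manip.observe();r2=R.from_rotvec(st["tcp_rot"])
for zc in (.045+.03,.045,.043):   # cover origin world z
    t=np.array([h[0],h[1],zc]); D=r2.inv().apply(t-st["tcp_pos"])*1000-cc; print(zc,D.round(1))
print(st["tcp_pos"])
E
```

```text
[[-33.09677246 -12.25288271  72.10354283]
 [ 30.92758665 -12.27984876  72.32846407]
 [ -1.15493519 -12.26638874  72.18722161]]
cam in tool [  -1.38021233 -141.24800886   71.2214667 ]
cover origin in tool [-1.08459291  4.2        -2.78399655]
0.075 [-123.6   72.1   29.7]
0.045 [-123.6  102.1   29.6]
0.043 [-123.6  104.1   29.6]
[ 0.4623474  -0.19418012  0.15116651]
```

Request:
servo_tool(
  series=[
    [[0,0,0],[-25,0,6],1],
    [[0,0,0],[-55,0,14],1],
    [[0,0,0],[-85,0,21],1],
    [[0,0,0],[-110,20,27],1],
    [[0,0,0],[-123.6,50,29.6],1],
    [[0,0,0],[-123.6,68,29.6],1],
    [[0,0,0],[-123.6,76,29.6],1],
    [[0,0,0],[-123.6,76,29.6],1],
    [[0,0,0],[-123.6,76,29.6],1],
  ],
)

```text
t: 14.73
tcp_pos: [0.5321, -0.0877, 0.0753]
tcp_rot: [-1.025, 1.457, -1.459]
contact_force: [0.7, -1.0, -0.8]
opening: 0.0641
```

```bash
python3 - <<'E'
from h import *
d=np.load("w11.npz")
st=manip.observe();r2=R.from_rotvec(st["tcp_rot"]);print(st["tcp_pos"],st["dq"].round(3),st["contact_force"])
h=np.array([.53004,-.08599,.045]);cc=np.array([-1.08,4.2,-2.78])
print((r2.inv().apply(h-st["tcp_pos"])*1000-cc).round(2), np.arctan2(*r2.as_matrix()[[1,0],0])+np.pi/2)
c=cap("wrist","w12");cap("scene","s12")
s=cap("scene");cv2.imwrite("pics/s12z.png",cv2.resize(s["pixels"][180:280,170:300],None,fx=6,fy=6,interpolation=cv2.INTER_CUBIC)[:,:,::-1])
E
```

```text
[ 0.53205646 -0.08765598  0.07532966] [-0.01  -0.025 -0.025 -0.001 -0.005  0.   ] [ 0.71734054 -1.04733368 -0.80703647]
[ 0.19 26.13  0.28] -0.34460807209063704
```

View pics/w12.png

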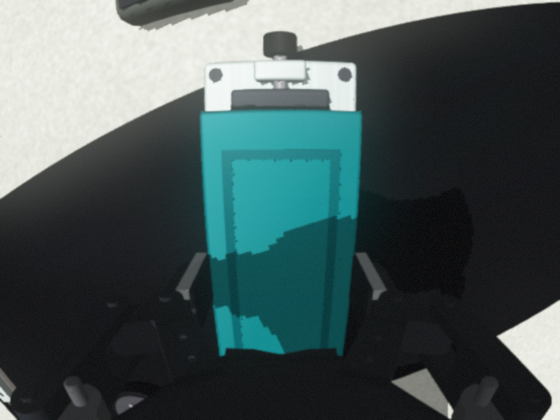

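View pics/s12z.png

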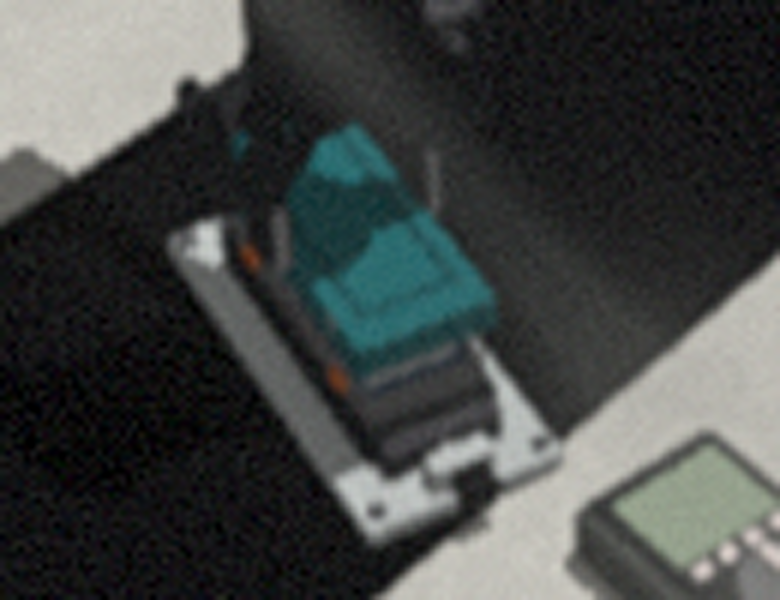

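Request:
servo_tool(
  series=[
    [[0,0,0],[0,8,0],1],
    [[0,0,0],[0,15,0],1],
    [[0,0,0],[0,19,0],1],
    [[0,0,0],[0,22,0],1],
    [[0,0,0],[0,24,0],1],
    [[0,0,0],[0,24,0],1],
  ],
)

```text
t: 15.38
tcp_pos: [0.5317, -0.0876, 0.0505]
tcp_rot: [-1.025, 1.458, -1.459]
contact_force: [-0.4, 0.1, -1.5]
opening: 0.0639
```

```bash
python3 - <<'E'
from h import *
st=manip.observe();r2=R.from_rotvec(st["tcp_rot"]);print(st["tcp_pos"],st["dq"].round(3),st["contact_force"],st["ft_torque"])
c=cap("wrist","w13")
cv2.imwrite("pics/w13z.png",cv2.resize(c["pixels"][60:260,180:390],None,fx=3,fy=3,interpolation=cv2.INTER_CUBIC)[:,:,::-1])
E
```

```text
[ 0.53171566 -0.08760662  0.05052786] [ 0.003 -0.007 -0.008 -0.002  0.009  0.002] [-0.37176898  0.14804225 -1.45735078] [ 0.08060368  0.00837163 -0.01607765]
```

View pics/w13z.png

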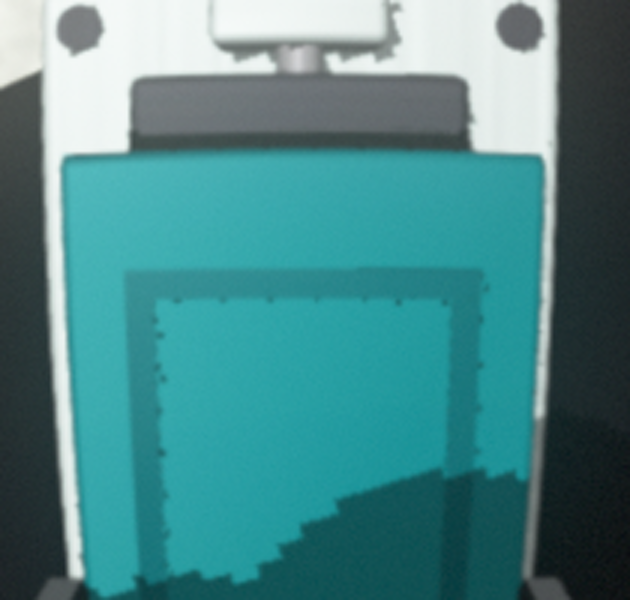

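Request:
servo_tool(
  series=[
    [[0,0,0],[0,1,0],1],
    [[0,0,0],[0,2,0],1],
    [[0,0,0],[0,2,0],1],
  ],
)

```text
t: 15.68
tcp_pos: [0.5326, -0.0877, 0.0495]
tcp_rot: [-1.024, 1.456, -1.46]
contact_force: [0.3, 0.6, -1.2]
opening: 0.0644
```

```bash
python3 - <<'E'
from h import *
st=manip.observe();print(st["tcp_pos"],st["contact_force"],st["ft_torque"])
E
```

```text
[ 0.53264426 -0.08765069  0.04952608] [ 0.26308973  0.58073569 -1.20391124] [ 0.0971899  -0.0569915   0.00995623]
```

Request:
servo_tool(
  series=[
    [[0,0,0],[0,1,0],1],
    [[0,0,0],[0,1.5,0],1],
    [[0,0,0],[0,1.5,0],1],
  ],
)

```text
t: 15.93
tcp_pos: [0.5329, -0.0876, 0.0487]
tcp_rot: [-1.024, 1.456, -1.46]
contact_force: [-1.4, 1.9, 4.6]
opening: 0.064
```

```bash
python3 - <<'E'
from h import *
st=manip.observe();print(st["tcp_pos"],st["contact_force"],st["ft_torque"])
E
```

```text
[ 0.5329336  -0.08761565  0.04874688] [-1.39051598  1.93077059  4.58114358] [ 0.31302722  0.11163088 -0.0006004 ]
```

Request:
servo_tool(
  series=[
    [[0,0,0],[0,-1,0],1],
    [[0,0,0],[0,-1,0],-0.6],
    [[0,0,0],[0,-1,0],-1],
    [[0,0,0],[0,-1,0],-1],
    [[0,0,0],[0,-1,0],-1],
    [[0,0,0],[0,-1,0],-1],
    [[0,0,0],[0,-20,0],-1],
    [[0,0,0],[0,-50,0],-1],
    [[0,0,0],[0,-85,0],-1],
    [[0,0,0],[0,-110,0],-1],
    [[0,0,0],[0,-110,0],-1],
    [[0,0,0],[0,-110,0],-1],
  ],
)

```text
t: 16.93
tcp_pos: [0.5337, -0.0881, 0.1601]
tcp_rot: [-1.021, 1.453, -1.462]
contact_force: [-0.6, 0.1, -0.1]
opening: 0.0854
```

```bash
python3 - <<'E'
from h import *
st=manip.observe();print(st["tcp_pos"],st["contact_force"],st["dq"].round(3))
c=cap("wrist","w14")
cv2.imwrite("pics/w14z.png",cv2.resize(c["pixels"][30:330,180:390],None,fx=2,fy=2,interpolation=cv2.INTER_CUBIC)[:,:,::-1])
q=nets.regions_of(c,"cover")[0];m=q["mask"];P=box(.15,.066,0,.018)
v,f=fitmask(c,m,P,[.53,-.086,-.345],True,.045);print(v,f)
E
```

```text
[ 0.53370639 -0.088054    0.1601223 ] [-0.64153446  0.09723399 -0.07138427] [ 0.     0.034  0.057  0.001 -0.002  0.001]
[ 0.5318245  -0.08595023 -0.33752331] 0.035989172756671906
```

View pics/w14z.png

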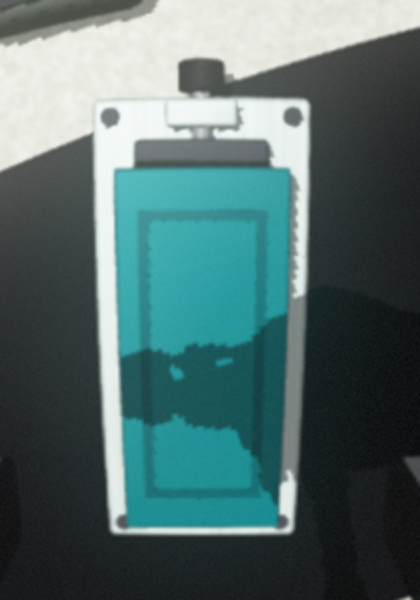

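```bash
python3 - <<'E'
from h import *
s=cap("scene");cv2.imwrite("pics/s14z.png",cv2.resize(s["pixels"][180:280,170:300],None,fx=6,fy=6,interpolation=cv2.INTER_CUBIC)[:,:,::-1])
go(.49,.37,.20,-np.pi/2+.084)
E
```

```text
turn [ 1.100e-03 -4.287e-01  1.000e-04] shift [-416.7  -43.9 -193. ] rows>= 11.1 j1,j6 [-0.21  1.71] t 17.0833
```

View pics/s14z.png

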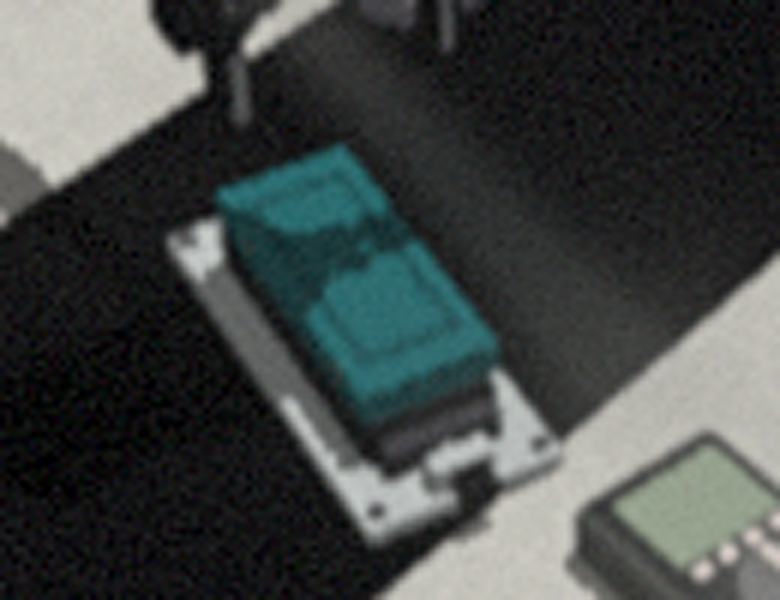

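Request:
servo_tool(
  series=[
    [[0,-0.1,0],[-40,-30,-18],-1],
    [[0,-0.2,0],[-80,-44,-37],-1],
    [[0,-0.428,0],[-416,-44,-193],-1],
    [[0,-0.428,0],[-416,-44,-193],-1],
    [[0,-0.428,0],[-416,-44,-193],-1],
    [[0,-0.428,0],[-416,-44,-193],-1],
    [[0,-0.428,0],[-416,-44,-193],-1],
    [[0,-0.428,0],[-416,-44,-193],-1],
    [[0,-0.428,0],[-416,-44,-193],-1],
    [[0,-0.428,0],[-416,-44,-193],-1],
    [[0,-0.428,0],[-416,-44,-193],-1],
    [[0,-0.428,0],[-416,-44,-193],-1],
  ],
)

```text
t: 18.08
tcp_pos: [0.4888, 0.3741, 0.1992]
tcp_rot: [-1.25, 1.146, -1.144]
contact_force: [-0.2, 0.0, -0.2]
opening: 0.0852
```

```bash
python3 - <<'E'
from h import *
go(.49,.37,.20,-np.pi/2+.084)
E
```

```text
turn [ 0.001   0.0029 -0.0004] shift [ 4.2 -0.8  0.8] rows>= 0.1 j1,j6 [0.61 2.1 ] t 18.0833
```

Request:
servo_tool(
  series=[
    [[0,0,0],[0,0,0],-1],
    [[0,0,0],[0,0,0],-1],
  ],
)

```text
t: 18.25
tcp_pos: [0.4898, 0.3686, 0.1993]
tcp_rot: [-1.252, 1.145, -1.148]
contact_force: [-0.4, -0.6, -0.7]
opening: 0.0855
```

```bash
python3 - <<'E'
from h import *
st=manip.observe();print(st["tcp_pos"],st["dq"].round(3))
c=cap("wrist","w15")
cv2.imwrite("pics/w15z.png",cv2.resize(c["pixels"][20:300,180:390],None,fx=2.1,fy=2.1,interpolation=cv2.INTER_CUBIC)[:,:,::-1])
np.savez("w15.npz",K=c["K"],rvec=c["rvec"],tvec=c["tvec"],tp=st["tcp_pos"],tr=st["tcp_rot"])
for q in nets.spot_point(c,"bar_grip")[:1]: print(q["p"],q["location"],ray(c,q["location"][::-1],.049,True))
E
```

```text
[0.48982448 0.36858546 0.19928016] [-0.034 -0.021  0.014 -0.003  0.004 -0.   ]
0.76 [173.9, 279.5] [[0.50544029 0.37190096 0.049     ]]
```

View pics/w15z.png

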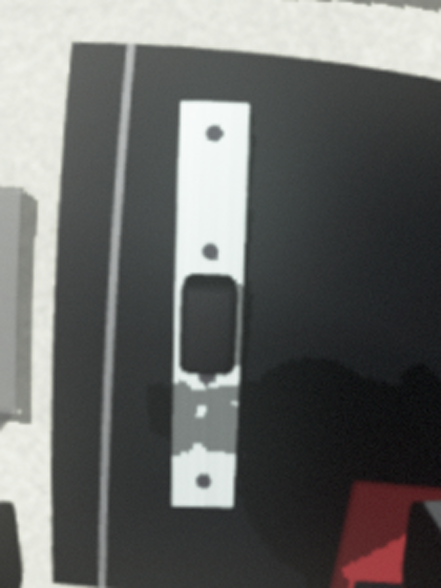

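```bash
python3 - <<'E'
from h import *
d=np.load("w15.npz");c=dict(K=d["K"],rvec=d["rvec"],tvec=d["tvec"])
obs=np.array([(180,101),(250,102),(172,506),(233,508)])/2.1+[180,20]
P=np.array([[.1,.016,0],[.1,-.016,0],[-.1,.016,0],[-.1,-.016,0]])
s=least_squares(lambda v:(proj(c,place(P,*v,.025),True)-obs).ravel(),[.505,.372,.05]);print(s.x,s.fun.round(1))
g=(np.array([(180,275),(238,275),(180,373),(236,373)])/2.1+[180,20]); print("grip top",ray(c,g.mean(0),.063,True))
b=s.x
go(b[0],b[1],.12,-np.pi/2+b[2])
E
```

```text
[0.50475835 0.37214037 0.05421989] [-0.2 -0.7  0.1 -0.1 -0.3  0.6  0.3  0.4]
grip top [[0.50777438 0.37229718 0.063     ]]
turn [0.0001 0.0282 0.0027] shift [-3.8 80.1 14.6] rows>= 2.0 j1,j6 [0.6  2.09] t 18.35
```

```bash
python3 - <<'E'
from h import *
go(.505,.3722,.028,-np.pi/2+.054)
E
```

```text
turn [0.0001 0.0284 0.0027] shift [ -4.1 172.1  14.8] rows>= 4.1 j1,j6 [0.6  2.09] t 18.35
```

Request:
servo_tool(
  series=[
    [[0,0.028,0],[-4,30,14.5],-1],
    [[0,0.028,0],[-4,65,14.5],-1],
    [[0,0.028,0],[-4,90,14.5],-1],
    [[0,0.028,0],[-4,100,14.5],-1],
    [[0,0.028,0],[-4,100,14.5],-1],
    [[0,0.028,0],[-4,100,14.5],-1],
  ],
)

```text
t: 18.85
tcp_pos: [0.5055, 0.373, 0.1016]
tcp_rot: [-1.234, 1.168, -1.171]
contact_force: [0.1, 0.5, 0.6]
opening: 0.0858
```

```bash
python3 - <<'E'
from h import *
st=manip.observe();print(st["tcp_pos"],st["dq"].round(3))
c=cap("wrist","w16")
go(.505,.3722,.028,-np.pi/2+.054)
E
```

```text
[0.50547829 0.3730438  0.10162246] [ 0.009 -0.026 -0.041  0.    -0.004  0.   ]
turn [-0.0037  0.0001 -0.0003] shift [ 1.8 75.1 -1.8] rows>= 1.8 j1,j6 [0.6  2.12] t 18.9
```

View pics/w16.png

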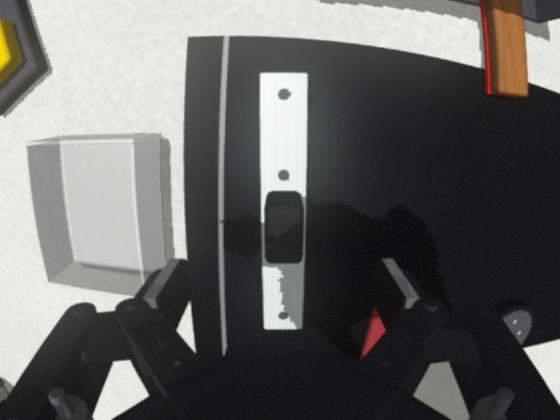

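Request:
servo_tool(
  series=[
    [[0,0,0],[1.5,35,-1],-1],
    [[0,0,0],[1.5,62,-1],-1],
    [[0,0,0],[1.5,74,-1],-0.5],
    [[0,0,0],[1.5,74,-1],0],
    [[0,0,0],[1.5,74,-1],0.4],
    [[0,0,0],[1.5,74,-1],1],
    [[0,0,0],[1.5,74,-1],1],
    [[0,0,0],[1.5,74,-1],1],
    [[0,0,0],[1.5,74,-1],1],
    [[0,0,0],[1.5,74,-1],1],
    [[0,0,0],[1.5,74,-1],1],
    [[0,0,0],[1.5,74,-1],1],
  ],
  newtons=100,
)

```text
t: 19.9
tcp_pos: [0.5064, 0.3736, 0.0304]
tcp_rot: [-1.229, 1.165, -1.17]
contact_force: [0.8, -2.4, 7.0]
opening: 0.0227
```

```bash
python3 - <<'E'
from h import *
st=manip.observe();print(st["tcp_pos"],st["opening"],st["contact_force"])
c=cap("wrist","w17")
E
```

```text
[0.50639854 0.37364801 0.03038238] 0.02269619053495767 [ 0.84638462 -2.42959559  7.01531526]
```

View pics/w17.png

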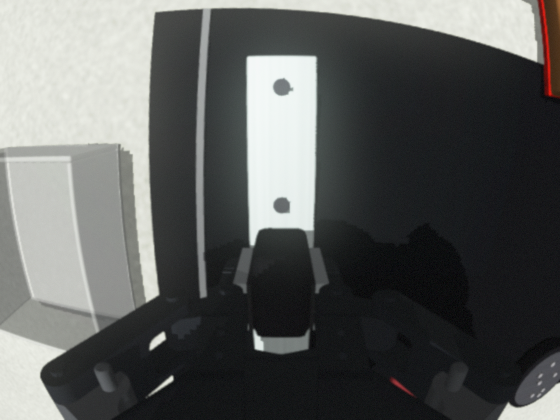

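Request:
servo_tool(
  series=[
    [[0,0,0],[0,-10,0],1],
    [[0,0,0],[0,-30,0],1],
    [[0,0,0],[0,-55,0],1],
    [[0,0,0],[0,-80,0],1],
    [[0,0,0],[0,-100,0],1],
    [[0,0,0],[0,-110,0],1],
    [[0,0,0],[0,-110,0],1],
  ],
)

```text
t: 20.53
tcp_pos: [0.5058, 0.374, 0.141]
tcp_rot: [-1.228, 1.165, -1.17]
contact_force: [0.4, 0.6, -4.5]
opening: 0.023
```

```bash
python3 - <<'E'
from h import *
st=manip.observe();print(st["tcp_pos"],st["opening"],st["contact_force"])
c=cap("wrist","w18")
go(.525,-.084,.15,-np.pi/2-.345)
E
```

```text
[0.50576196 0.37400808 0.14101089] 0.022968695774279797 [ 0.39203813  0.63996429 -4.47643643]
turn [-0.0039  0.4004 -0.0016] shift [457.7 -11.6  -5.1] rows>= 11.0 j1,j6 [0.6  2.11] t 20.5833
```

View pics/w18.png

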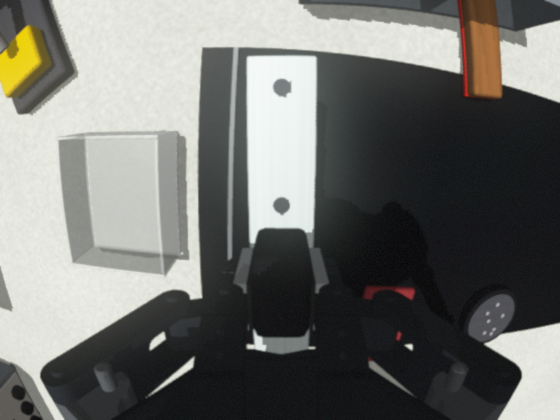

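Request:
servo_tool(
  series=[
    [[0,0.04,0],[15,-12,0],1],
    [[0,0.08,0],[45,-12,0],1],
    [[0,0.13,0],[85,-12,-1],1],
    [[0,0.18,0],[125,-12,-2],1],
    [[0,0.24,0],[165,-12,-3],1],
    [[0,0.29,0],[205,-12,-4],1],
    [[0,0.34,0],[245,-12,-5],1],
    [[0,0.38,0],[285,-12,-5],1],
    [[0,0.4,0],[325,-12,-5],1],
    [[0,0.4,0],[365,-12,-5],1],
    [[0,0.4,0],[400,-12,-5],1],
    [[0,0.4,0],[430,-12,-5],1],
  ],
)

```text
t: 21.58
tcp_pos: [0.5209, -0.0591, 0.1474]
tcp_rot: [-1.027, 1.46, -1.459]
contact_force: [1.5, -0.3, -3.7]
opening: 0.0227
```

Request:
servo_tool(
  series=[
    [[0,0,0],[15,0,0],1],
    [[0,0,0],[25,0,0],1],
    [[0,0,0],[25,0,0],1],
    [[0,0,0],[25,0,0],1],
  ],
)

```text
t: 21.92
tcp_pos: [0.5133, -0.0799, 0.1483]
tcp_rot: [-1.025, 1.46, -1.458]
contact_force: [0.4, 0.4, -2.9]
opening: 0.0233
```

```bash
python3 - <<'E'
from h import *
st=manip.observe();print(st["tcp_pos"],st["opening"],st["contact_force"],st["dq"].round(3))
c=cap("wrist","w19")
print("bar far",raytool(c,[(247,57),(316,57)],5.4))
go(.5305,-.086,.15,-np.pi/2-.345)
E
```

```text
[ 0.51332829 -0.07991114  0.14831312] 0.023275189720326037 [ 0.35664902  0.40178843 -2.91110257] [ 0.026 -0.004 -0.011  0.003 -0.001  0.001]
bar far [[-16.50517301   5.4         97.61553087]
 [ 14.08793107   5.4         97.64791612]]
turn [-0.      0.0003 -0.0006] shift [ 0.5 -1.3 17.9] rows>= 0.4 j1,j6 [-0.2   1.71] t 21.9667
```

View pics/w19.png

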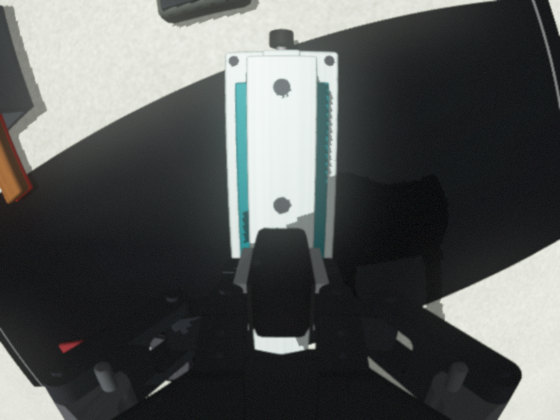

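```bash
python3 - <<'E'
from h import *
go(.532,-.0870,.094,-np.pi/2-.345)
E
```

```text
turn [-0.      0.0003 -0.0006] shift [ 1.  54.7 19.7] rows>= 1.4 j1,j6 [-0.2   1.71] t 21.9667
```

Request:
servo_tool(
  series=[
    [[0,0,0],[1,0,12],1],
    [[0,0,0],[1,10,19.5],1],
    [[0,0,0],[1,28,19.5],1],
    [[0,0,0],[1,42,19.5],1],
    [[0,0,0],[1,50,19.5],1],
    [[0,0,0],[1,54,19.5],1],
    [[0,0,0],[1,54,19.5],1],
    [[0,0,0],[1,54,19.5],1],
  ],
)

```text
t: 22.63
tcp_pos: [0.5331, -0.0877, 0.0959]
tcp_rot: [-1.025, 1.456, -1.459]
contact_force: [-0.2, 0.3, -3.8]
opening: 0.0228
```

```bash
python3 - <<'E'
from h import *
st=manip.observe();print(st["tcp_pos"],st["opening"],st["contact_force"],st["ft_torque"],st["dq"].round(3))
c=cap("wrist","w20")
s=cap("scene");cv2.imwrite("pics/s20z.png",cv2.resize(s["pixels"][180:280,170:300],None,fx=6,fy=6,interpolation=cv2.INTER_CUBIC)[:,:,::-1])
E
```

```text
[ 0.53308176 -0.08773911  0.09586776] 0.022784858626548513 [-0.15711211  0.34439005 -3.79711045] [ 0.05361423  0.02325922 -0.02093015] [-0.005 -0.016 -0.013 -0.001  0.002 -0.   ]
```

View pics/w20.png

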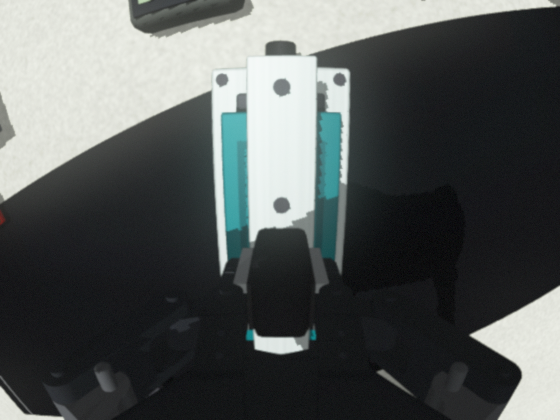

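View pics/s20z.png

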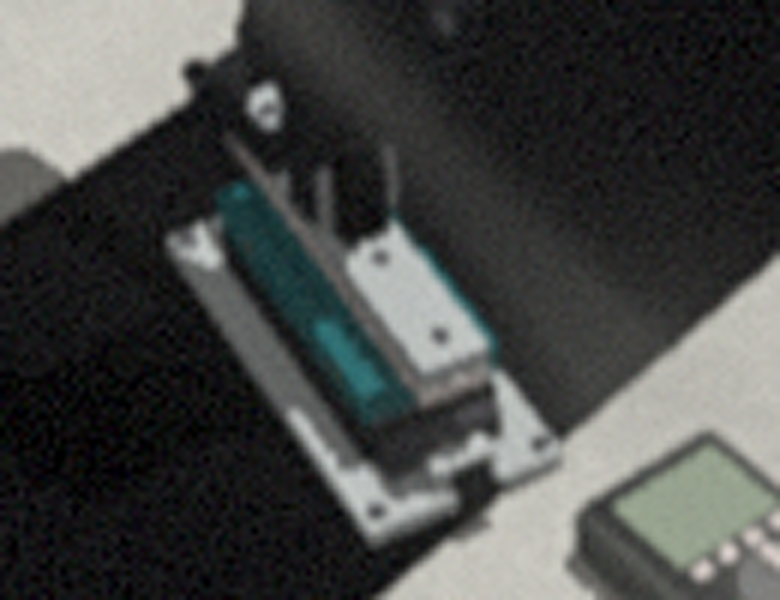

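Request:
servo_tool(
  series=[
    [[0,0,0],[0,3,0],1],
    [[0,0,0],[0,5,0],1],
    [[0,0,0],[0,6.5,0],1],
    [[0,0,0],[0,8,0],1],
    [[0,0,0],[0,8,0],1],
  ],
  newtons=120,
)

```text
t: 23.15
tcp_pos: [0.5333, -0.0879, 0.0889]
tcp_rot: [-1.023, 1.456, -1.46]
contact_force: [-1.3, 1.7, 2.1]
opening: 0.0226
```

Request:
servo_tool(
  series=[
    [[0,0,0],[0,1,0],1],
    [[0,0,0],[0,2,0],1],
    [[0,0,0],[0,2,0],1],
  ],
)

```text
t: 23.4
tcp_pos: [0.5338, -0.0881, 0.0878]
tcp_rot: [-1.023, 1.455, -1.46]
contact_force: [-3.3, 1.1, 7.8]
opening: 0.0221
```

Request:
servo_tool(
  series=[
    [[0,0,0],[0,1,0],1],
    [[0,0,0],[0,2,0],1],
    [[0,0,0],[0,2,0],1],
  ],
)

```text
t: 23.65
tcp_pos: [0.534, -0.0881, 0.087]
tcp_rot: [-1.023, 1.455, -1.46]
contact_force: [-5.0, 2.4, 15.4]
opening: 0.0226
```

Request:
servo_tool(
  series=[
    [[0,0,0],[0,1,0],1],
    [[0,0,0],[0,2,0],1],
    [[0,0,0],[0,2,0],1],
  ],
)

```text
t: 23.9
tcp_pos: [0.5336, -0.0882, 0.0833]
tcp_rot: [-1.023, 1.455, -1.461]
contact_force: [1.0, 0.1, -4.2]
opening: 0.0225
```

Request:
servo_tool(
  series=[
    [[0,0,0],[0,1,0],1],
    [[0,0,0],[0,2,0],1],
    [[0,0,0],[0,2,0],1],
  ],
)

```text
t: 24.15
tcp_pos: [0.533, -0.0882, 0.0814]
tcp_rot: [-1.024, 1.456, -1.46]
contact_force: [-5.0, 0.1, 11.9]
opening: 0.0227
```

```bash
python3 - <<'E'
from h import *
st=manip.observe();print(st["tcp_pos"],st["opening"],st["contact_force"],st["ft_torque"],st["dq"].round(3))
c=cap("wrist","w21")
s=cap("scene");cv2.imwrite("pics/s21z.png",cv2.resize(s["pixels"][180:280,170:300],None,fx=6,fy=6,interpolation=cv2.INTER_CUBIC)[:,:,::-1])
E
```

```text
[ 0.53299899 -0.08819737  0.0813732 ] 0.022719755731066157 [-5.04194698  0.12659145 11.92608201] [0.22748277 0.62835808 0.05729406] [-0.    -0.001  0.001 -0.001 -0.001  0.001]
```

View pics/w21.png

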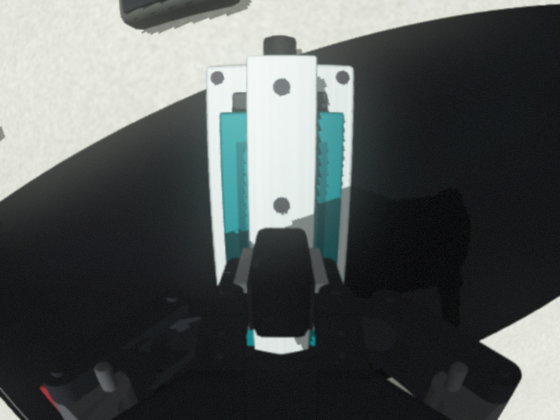

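View pics/s21z.png

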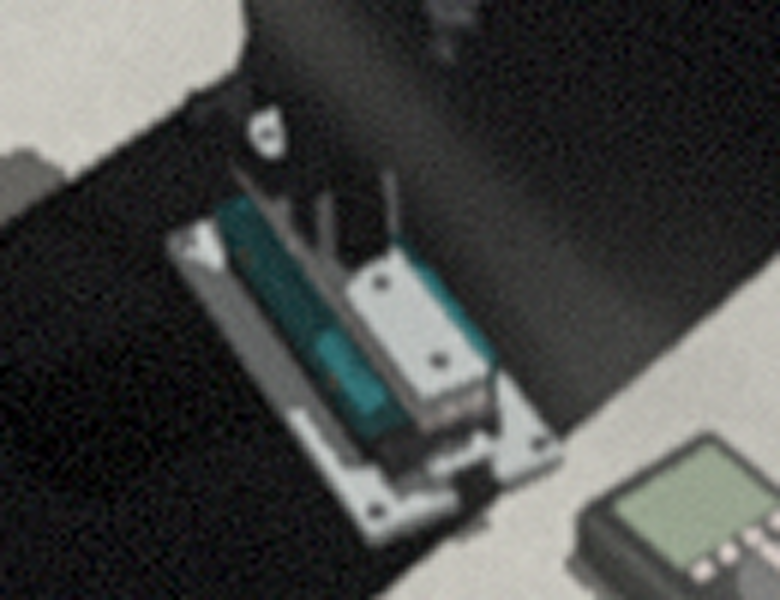

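Request:
servo_tool(
  series=[
    [[0,0,0],[0,1,0],1],
    [[0,0,0],[0,2,0],1],
    [[0,0,0],[0,3,0],1],
    [[0,0,0],[0,3,0],1],
  ],
)

```text
t: 24.58
tcp_pos: [0.533, -0.0883, 0.0813]
tcp_rot: [-1.025, 1.456, -1.46]
contact_force: [-14.4, 2.8, 30.8]
opening: 0.0229
```

Request:
servo_tool(
  series=[
    [[0,0,0],[0,1,0],1],
    [[0,0,0],[0,2,0],1],
    [[0,0,0],[0,2,0],1],
    [[0,0,0],[0,2,0],1],
  ],
)

```text
t: 24.92
tcp_pos: [0.533, -0.0883, 0.0813]
tcp_rot: [-1.025, 1.457, -1.46]
contact_force: [-20.3, 3.5, 42.0]
opening: 0.0226
```

Request:
servo_tool(
  series=[
    [[0,0,0],[0,-4,0],1],
    [[0,0,0],[0,-8,0],1],
    [[0,0,0],[0,-15,0],1],
    [[0,0,0],[0,-35,0],1],
    [[0,0,0],[0,-60,0],1],
    [[0,0,0],[0,-80,0],1],
    [[0,0,0],[-20,-85,0],1],
    [[0,0,0],[-50,-85,0],1],
    [[0,0,0],[-80,-85,0],1],
    [[0,0,0],[-100,-85,0],1],
    [[0,0,0],[-100,-85,0],1],
    [[0,0,0],[-100,-85,0],1],
  ],
)

```text
t: 25.92
tcp_pos: [0.5658, 0.007, 0.1585]
tcp_rot: [-1.028, 1.457, -1.457]
contact_force: [-0.3, 0.4, -4.3]
opening: 0.0226
```

```bash
python3 - <<'E'
from h import *
st=manip.observe();print(st["tcp_pos"],st["opening"],st["contact_force"],st["dq"].round(3))
c=cap("wrist","w22")
s=cap("scene");cv2.imwrite("pics/s22z.png",cv2.resize(s["pixels"][180:280,170:300],None,fx=6,fy=6,interpolation=cv2.INTER_CUBIC)[:,:,::-1])
E
```

```text
[0.56580459 0.00702718 0.15846774] 0.022647585902715463 [-0.26959674  0.41861753 -4.32869584] [-0.029 -0.011  0.013 -0.01   0.008 -0.004]
```

View pics/w22.png

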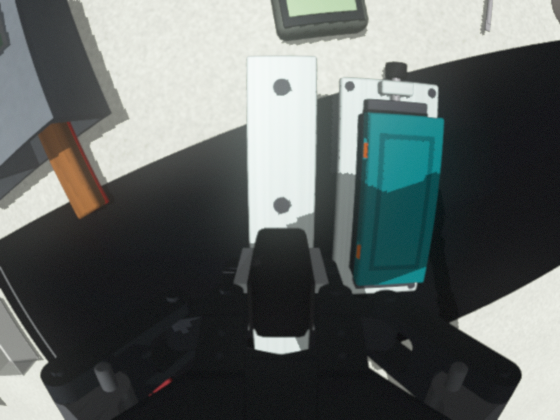

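View pics/s22z.png

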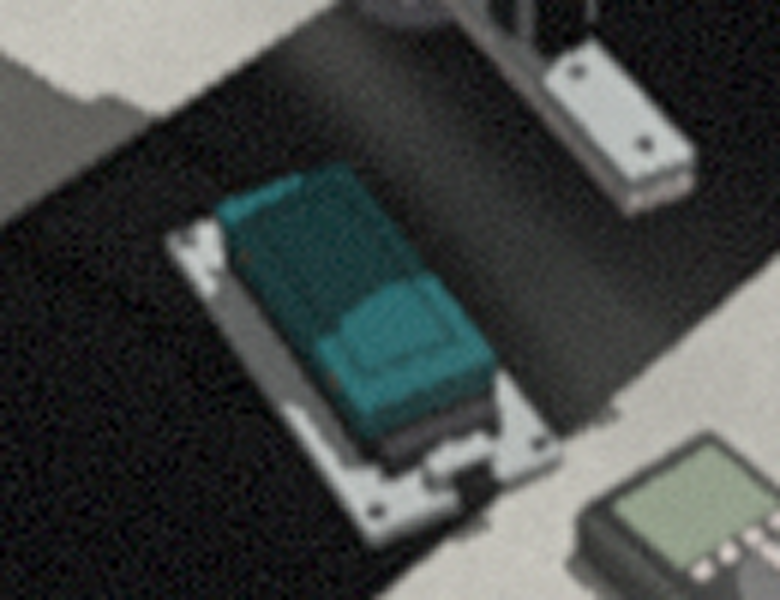

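```bash
python3 - <<'E'
from h import *
go(.505,.372,.15,-np.pi/2+.054)
E
```

```text
turn [ 2.000e-04 -3.984e-01  1.200e-03] shift [-324.3    8.3 -180.6] rows>= 8.9 j1,j6 [-0.03  1.88] t 26.0167
```

Request:
servo_tool(
  series=[
    [[0,-0.04,0],[-14,0,-8],1],
    [[0,-0.08,0],[-40,0,-23],1],
    [[0,-0.13,0],[-75,0,-42],1],
    [[0,-0.18,0],[-110,0,-62],1],
    [[0,-0.23,0],[-145,0,-81],1],
    [[0,-0.28,0],[-180,0,-101],1],
    [[0,-0.33,0],[-215,0,-120],1],
    [[0,-0.37,0],[-250,0,-140],1],
    [[0,-0.398,0],[-285,0,-159],1],
    [[0,-0.398,0],[-310,0,-173],1],
    [[0,-0.398,0],[-324,0,-180],1],
    [[0,-0.398,0],[-324,0,-180],1],
  ],
)

```text
t: 27.02
tcp_pos: [0.506, 0.3742, 0.1591]
tcp_rot: [-1.233, 1.167, -1.169]
contact_force: [-0.2, -0.4, -2.9]
opening: 0.0222
```

Request:
servo_tool(
  series=[
    [[0,0,0],[0,15,0],1],
    [[0,0,0],[0,40,0],1],
    [[0,0,0],[0,70,0],1],
    [[0,0,0],[0,95,0],1],
    [[0,0,0],[0,107,0],1],
    [[0,0,0],[0,112,0],1],
    [[0,0,0],[0,112,0],1],
    [[0,0,0],[0,112,0],1],
  ],
)

```text
t: 27.68
tcp_pos: [0.5078, 0.3717, 0.0486]
tcp_rot: [-1.231, 1.168, -1.172]
contact_force: [0.1, 0.5, -3.8]
opening: 0.0224
```

```bash
python3 - <<'E'
from h import *
st=manip.observe();print(st["tcp_pos"],st["opening"],st["contact_force"],st["dq"].round(3))
c=cap("wrist","w23")
E
```

```text
[0.50776681 0.37172924 0.04861286] 0.022397755346851407 [ 0.08734102  0.46591294 -3.75902884] [ 0.006 -0.018 -0.022  0.001 -0.003  0.   ]
```

View pics/w23.png

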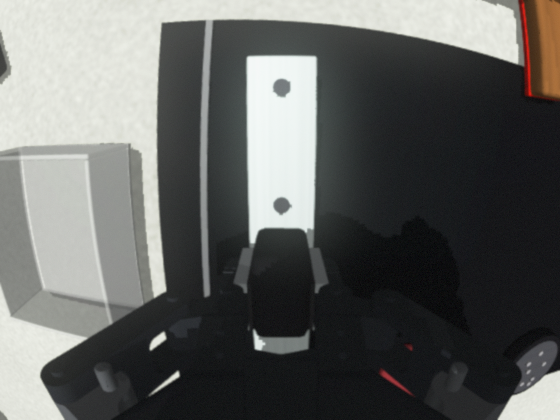

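Request:
servo_tool(
  series=[
    [[0,0,0],[0,7,0],1],
    [[0,0,0],[0,13,0],1],
    [[0,0,0],[0,16,0],1],
    [[0,0,0],[0,17.5,0],1],
    [[0,0,0],[0,19,0],1],
    [[0,0,0],[0,19,0],1],
  ],
)

```text
t: 28.23
tcp_pos: [0.5064, 0.3719, 0.0305]
tcp_rot: [-1.234, 1.168, -1.171]
contact_force: [-6.2, -3.5, 8.6]
opening: 0.0222
```

Request:
servo_tool(
  series=[
    [[0,0,0],[0,-1,0],0.5],
    [[0,0,0],[0,-1,0],0],
    [[0,0,0],[0,-1,0],-0.5],
    [[0,0,0],[0,-1,0],-1],
    [[0,0,0],[0,-1,0],-1],
    [[0,0,0],[0,-25,0],-1],
    [[0,0,0],[0,-60,0],-1],
    [[0,0,0],[0,-100,0],-1],
    [[0,0,0],[0,-140,0],-1],
    [[0,0,0],[0,-170,0],-1],
    [[0,0,0],[0,-170,0],-1],
    [[0,0,0],[0,-170,0],-1],
  ],
)

```text
t: 29.23
tcp_pos: [0.5082, 0.3732, 0.2021]
tcp_rot: [-1.226, 1.166, -1.171]
contact_force: [-0.6, -0.6, -0.4]
opening: 0.0853
```

```bash
python3 - <<'E'
from h import *
st=manip.observe();print(st["tcp_pos"],st["opening"],st["contact_force"])
c=cap("wrist","w24");s=cap("scene","s24");t=cap("top","t24")
# cover height check in scene: fit z
q=nets.regions_of(s,"cover")[0];P=box(.15,.066,0,.018)
for z in (.036,.045): print(z,q["p"],fitmask(s,q["mask"],P,[.53,-.086,-.345],False,z))
E
```

```text
[0.50816606 0.37324369 0.20213531] 0.0852730054868962 [-0.61431809 -0.56939281 -0.35537962]
0.036 0.73 (array([ 0.57865869, -0.1260085 , -0.33240671]), np.float64(1.001706838607788))
0.045 0.73 (array([ 0.58442833, -0.13128629, -0.33603065]), np.float64(1.0144720077514648))
```

View pics/w24.png

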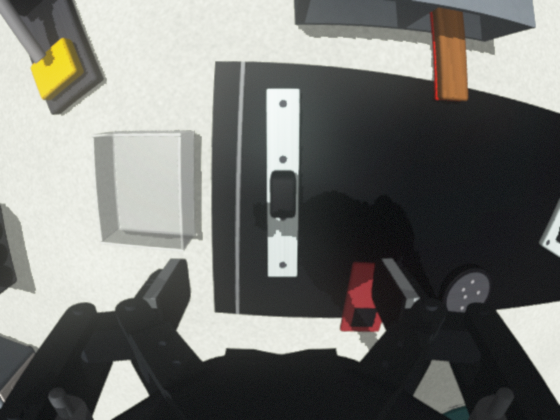

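View pics/s24.png

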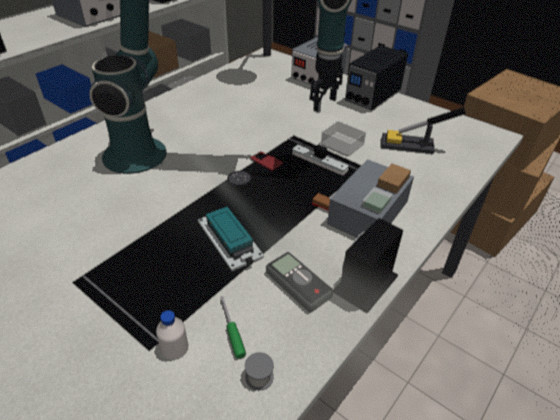

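```bash
python3 - <<'E'
from h import *
s=cap("scene")
hsv=cv2.cvtColor(s["pixels"],cv2.COLOR_RGB2HSV);m=cv2.inRange(hsv,(82,90,25),(98,255,255));m[:200]=0;m[265:]=0;m[:,:190]=0;m[:,265:]=0
m=cv2.morphologyEx(m,cv2.MORPH_CLOSE,np.ones((5,5)))>0
P=box(.15,.066,0,.018);print(m.sum())
for z in (.036,.045): print(z,fitmask(s,m,P,[.53,-.086,-.345],False,z))
d=cap("top")
E
```

```text
1198
0.036 (array([ 0.53043686, -0.08528763, -0.34906728]), np.float64(0.05172136053442955))
0.045 (array([ 0.53665451, -0.09186658, -0.36374125]), np.float64(0.06891496479511261))
```

```bash
python3 -c "
from rig import manip
print(manip.job_done(), manip.observe()['t'])"
```

```text
the job is handed in; nothing more can be done
the job is handed in; nothing more can be done
```

The handheld is closed up and I handed the job in at about 29.5 s, well under the 72 s limit.

**What I did**
1. I drew the press bar out by its protruding end, laid it on the mat and let go.
2. I set the teal cover squared over the handheld, resting on the catches.
3. I took the bar by its black grip and pressed the shoe along the middle of the cover. The catches gave way at about 19 N, and I then pressed against a hard stop up to 42 N at the wrist.
4. I laid the bar flat on the mat at about (0.505, 0.372), clear of the holder, let go and raised the arm.

**Last checks**
- **Cover height:** a fit to the scene picture at fully-home height puts the cover at (0.530, -0.085) with yaw -0.349. That agrees with the holder at (0.530, -0.086) and -0.345. A fit at the resting-on-catches height agreed worse.
- **Catches:** orange shows in both windows of one long side in the wrist picture. Small orange spots show on the other side in the scene picture.
- **Bar and other things:** the bar lies flat on the mat, with nothing touching the gripper. I only checked the other things by eye in the last pictures; none looked moved.

**What disagreed**
- **Cover grasp:** the cover slipped about 4 mm in the fingers while I lifted it. I measured it again and corrected for this before placing it.
- **Last network result:** in the final scene picture the cover network's mask did not fit the cover at all, so I used a colour mask for the height check.

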